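Shut the hot steriliser lid with the lid hook

ROBOT

A 7-joint arm with a two-finger parallel gripper is mounted at the origin on a cart in front of the work surface, level with it; the furniture and walls round the work are solid. World frame = base frame: x ahead of the robot, y to its left, z up, the work surface at z = 0. Lengths are in m, angles in rad, forces in N, time in s.
With the tool pointing down it reaches from about 0.425 to 0.975 m from the base axis. Payload 16.7 kg.
Tool frame: the origin (TCP) lies midway between the tips of the shut fingers; the grasp point (between the pads) lies 19 mm behind it; z points along the fingers, x is the direction in which the jaws open and shut, and the axes are right-handed (so a half turn about z gives the same grasp; the last joint's range is limited). The gripper opens to 85 mm and grips with 20 to 120 N. Pads are 22 mm wide; open, the fingers measure 114 mm over their backs; the gripper's body (76 mm by 85 mm) begins 54 mm behind the grasp point. The pads swing forward as they close: fully open they stand 13 mm farther back than shut.
Start: joints at [1.127, 0.426, 0.074, 1.606, -0.034, 1.111, -0.067], TCP at [0.196, -0.646, 0.2] pointing down, gripper open.
Joint ranges: [-2.85, 2.85], [-0.5, 2.14], [-1.23, 1.37], [0.21, 2.46], [-1.02, 4.16], [0.16, 2.05], [-2.73, 2.73]. Speed limits (rad/s): [1.89, 1.89, 2.39, 2.39, 3.01, 3.01, 3.01].

INTERFACE

Orientations are given as [roll, pitch, yaw] about the fixed x, y, z axes, in that order (R = Rz(yaw) Ry(pitch) Rx(roll)).
In Python, from plant import r gives the robot as it stands.
- The arm moves only by the tool arm_command, never from a script. Its argument "deltas" is a list of rows, each an object with "dp": the shift along the world's x, y, z in mm, a list of three; "turn": the turn about the world's z in degrees. A call has 1 to 20 rows; each row is the pose to reach, as a shift and turn from the pose commanded when the call began; what a row does not reach only later rows make up. A row lasts 1/10 s, in which the tool goes at most 50 mm and 8.59 degrees, less where a joint would pass 70% of its speed; a pose out of reach is approached as far as the arm can. A call with a gripper value outside its range is refused whole. "grip" is the closure, from 0 (fully open) to 1 (shut), set as the call begins (left out, the last holds). The fingers move at their own pace and stop on an object; "newtons" is the grip in N (left out, the last holds). Time passes only in rows, so rows that repeat a pose let the fingers close. It gives the time, the measured TCP pose, the force and the opening at its end, in the units of the state.
- r.read_state(): the state, without advancing time (a new reading comes with each control period).
- r.camera(name): name is "scene" or "top"; returns a dict with "img" (420x560x3 uint8, red, green, blue), "z_map" (420x560 float32, m along the optical axis (not along the pixel's ray), 0 where there is no reading), "camera_matrix" (3x3 intrinsics, pixels), "dist_coeffs" ([k1, k2, p1, p2, k3] as OpenCV has them; the pictures are not rectified), "R" (3x3) and "t" (3): a world point X has camera coordinates R X + t. Camera axes: x right, y down, z forward; pixel columns grow to the right and rows downward; lengths in m; the calibration is good to about 2 mm. A picture is of the moment at which its call begins.
- r.finish_job(): hands the job in, once; it reports no verdict.
The state is a dict: "time": time; "joints": joint angles; "qvel": joint speeds; "joint_efforts": joint torques, N m; "position": TCP position; "tool_rot": TCP orientation; "force": force on the tool from outside, world axes, zero at the start; "ft_torque": the same for the moment, N m; "finger_gap": finger opening in m.
Only numpy, scipy, OpenCV 4.12 (cv2) and the standard library are available. Lean on these libraries where they do the work, as an engineer would, in place of code of your own. Each camera call takes 0.05 s, during which the arm holds its last target.

TASK

The small dry-heat steriliser is hot, so its raised lid must be shut with the lid hook and neither lid nor case touched with the gripper. Lift the hook out of the deep caddy by its rod, lay it flat on the worktop and let go, then take it again by its black handle; put its crook through the ring on the lid's front edge and swing the lid gently down until it is fully shut. Unhook, and leave the hook lying flat on the worktop, touching neither steriliser nor caddy, with the caddy and the bottles and jars round about left standing where they are.

Things in the scene. Friction and masses are not known exactly. Their poses are not given: they have to be found in the camera images.
- hook: Lid hook, 200 mm long, 80 g. Origin at the centre of its black handle, 85 mm long (x), 20 wide (y), 16 thick (z). x runs along the 8 mm steel rod, from the handle (x 42) to the crook (x 148). Lying flat, its z axis is vertical, its origin 8 mm up. It starts leaning in the caddy, handle down, y level, x rising 43 degrees, rod on the middle of the caddy's +x rim, its last 70 mm clear beyond.
- hook_crook (a point): Middle of the hook's crook, the part that goes through the ring: at x 154.5, y 14.5, z 0 mm of the hook, axes as the hook's. The crook is 6 mm wire in the hook's x-y plane: from the rod's end a leg along +y at x 154.5, out to y 28, then a nib pointing back to x 142.
- caddy: Loose steel bin, open on top, 108 mm long (x), 52 wide (y), 92 high, walls and floor 4 mm, 0.7 kg; inside (44 mm) too narrow for fingers round the handle. Origin under its centre, z up. The hook's rod leans out over the rim of its +x end, towards the robot. A power strip lies right of it; right of that, up to the tall mixer, the worktop is free.
- steriliser: White bench-top dry-heat steriliser, fixed; case 115 mm deep (x), 170 wide (y), 95 high, open on top, dial on the front. Origin under its centre, z up, front faces its own -x. Steel lid, 120 mm deep, 170 wide, 10 thick, hinged along the back top edge. Hot: the gripper must not touch case or lid.
- lid (a joint): Lid angle in rad: 0 fully shut (lid level), growing as it opens, 1.57 upright, 1.9 at most; starts wide open (1.5 to 1.85). Friction hinge: it stays at whatever angle it is left; about 1 N at the ring moves it.
- lid_eye (a point): Centre of the steel ring on the middle of the lid's front edge: 6 mm wire, 32 mm clear hole, square to the lid, so the hole runs along the hinge axis (y); free on both sides. Axes turn with the lid; with the lid shut they are the steriliser's, and this point is then 141 mm in front (-x) of the hinge and 8.5 mm above it.
- lid_hinge (a point): Middle of the lid's hinge axis, 96 mm above the worktop, 58.5 mm behind (+x of) the case's centre. Its y axis is the hinge axis, level; it turns with the lid. Opening is a right-hand turn about +y.
- gel_jar: Bystander: jar with black ribbed cap, 39 mm across, 81 mm high, origin under its centre, left and in front of the steriliser.
- small_jar: Bystander: small cream screw jar, 31 mm across, 32 mm high, origin under its centre, near the front edge.
- dropper_bottle: Bystander: amber dropper bottle, 34 mm across, 109 mm high, origin under its centre, to the right of the power strip.
- clear_bottle: Bystander: clear bottle with white cap, 45 mm across, 136 mm high, origin under its centre, behind the steriliser to the left.

How it is judged:
On the way, in this order (a step that is already met when the one before it is completed fails the run):
1. the hook lies flat on the worktop, out of the caddy and let go (height (world z) of hook between 0.003 and 0.016 m and angle between hook's own x axis and vertical between 1.45 and 1.69 rad and contact force between hook and steriliser below 0.05 N and contact force between hook and caddy below 0.05 N and contact force between the fingers and hook below 0.05 N and linear speed of hook below 0.03 m/s), for 0.2 s.
2. the hook is held by its black handle and its crook is through the ring while the lid is still open (contact force between the fingers and hook above 0.5 N and x of the grasp point in the frame of hook between -0.055 and 0.052 m and distance between hook_crook and lid_eye below 0.021 m and y of hook_crook in the frame of lid_eye between -0.014 and 0.014 m and value of joint lid above 1.2 rad), for 0.1 s.
3. still held by its handle and through the ring, the hook has brought the lid down (contact force between the fingers and hook above 0.5 N and x of the grasp point in the frame of hook between -0.055 and 0.052 m and distance between hook_crook and lid_eye below 0.021 m and y of hook_crook in the frame of lid_eye between -0.014 and 0.014 m and value of joint lid below 0.08 rad), for 0.1 s.
At the end, for the whole second after the job is handed in: The lid is shut (within 0.05 rad); the hook lies flat on the worktop (within about 7 degrees), let go, at rest, out of the ring and touching neither steriliser nor caddy; caddy, bottles and jars stand upright (all of step 1 and value of joint lid below 0.05 rad and distance between hook_crook and lid_eye above 0.03 m and angle between caddy's own z axis and vertical below 0.05 rad and angle between each of gel_jar, dropper_bottle, clear_bottle, small_jar's own z axis and vertical below 0.1 rad).
It fails at once if the gripper or arm presses on the hot steriliser or its lid (over 1 N) (contact force between any of the fingers, the arm and steriliser above 1 N).
It fails at once if the lid is slammed (faster than 2.5 rad/s) (velocity of joint lid below -2.5 rad/s).
It fails at once if the caddy is tipped over 15 degrees or moved over 50 mm (angle between caddy's own z axis and vertical above 0.26 rad or distance of caddy from where it was at the start of the episode above 0.05 m).
It fails at once if a bottle or jar is moved over 30 mm (distance of any of gel_jar, dropper_bottle, clear_bottle, small_jar from where it was at the start of the episode above 0.03 m).
It also fails if it takes over 72 s, if anything falls off the work surface, if the arm or the gripper's body presses on something with over 40 N, if the wrist force passes 120 N, or if a joint passes its speed limit or range.

## Working session

There is one attempt and no reset: what is moved stays moved. The work goes in short steps, Python scripts to look and compute and a tool call to move; the robot and the scene stay as the last step left them, time stands still between calls to the robot, and variables do not carry over. Pictures are saved under pics/ and viewed, and the job is handed in when it is done.

Besides the shell and the picture viewer there is one more tool, called after "Request:" in YAML: its name, and indented under it one key for each argument. arm_command: Moves the arm, as the interface text tells. Its arguments: {"type":"object","properties":{"deltas":{"type":"array","items":{"type":"object","properties":{"dp":{"type":"array","items":{"type":"number"}},"turn":{"type":"number"}}}},"grip":{"type":"number"},"newtons":{"type":"number"}},"required":["deltas"]}

```bash
ls; mkdir -p pics
python3 - <<'E'
from plant import r
import cv2,numpy as np
s=r.read_state(); print(s)
for n in("scene","top"):
    c=r.camera(n); cv2.imwrite(f"pics/{n}0.png",cv2.cvtColor(c["img"],cv2.COLOR_RGB2BGR)); np.savez(f"{n}0.npz",**c)
    print(n,c["camera_matrix"],c["dist_coeffs"],c["R"],c["t"],-c["R"].T@c["t"])
E
```

```text
pics
{'time': 0.0, 'joints': array([ 1.12655913,  0.42671581,  0.0739025 ,  1.60661666, -0.03409084,
        1.11081877, -0.06710654]), 'qvel': array([-8.14068813e-04,  7.84333141e-04, -1.05833720e-04, -1.61713723e-05,
        2.44187392e-03,  2.31015535e-03, -6.49266928e-05]), 'joint_efforts': array([-8.09570320e-04, -9.49815059e+01,  3.76013249e+00, -4.63511395e+01,
        1.91531779e-02,  1.02582053e-02, -1.10876181e-05]), 'position': array([ 0.1958805 , -0.64547529,  0.19931872]), 'tool_rot': array([ 3.14146848e+00,  1.29201922e-03, -1.27614063e+00]), 'force': array([ 0.24085697, -0.17636516,  0.12870087]), 'ft_torque': array([-0.00190772,  0.01543343,  0.05945622]), 'finger_gap': 0.08547867269888947}
scene [[480.0395592    0.         280.99486948]
 [  0.         480.0395592  204.12559367]
 [  0.           0.           1.        ]] [-0.13315351  0.          0.          0.          0.        ] [[ 0.49036472 -0.87141487  0.01336289]
 [-0.41123962 -0.24487792 -0.87801867]
 [ 0.7683908   0.42505403 -0.47843981]] [-0.20713919  0.34085199  0.91653666] [-0.46251274 -0.48661464  0.74055001]
top [[545.85200628   0.         273.07234406]
 [  0.         545.85200628 201.02656879]
 [  0.           0.           1.        ]] [0.04219578 0.         0.         0.         0.        ] [[ 0.01515921 -0.99970782 -0.01882719]
 [-0.99792308 -0.01394779 -0.06288868]
 [ 0.0626077   0.01974143 -0.99784295]] [0.0725347  0.55719562 1.3667554 ] [0.46936939 0.05330345 1.40021415]
```

View pics/scene0.png

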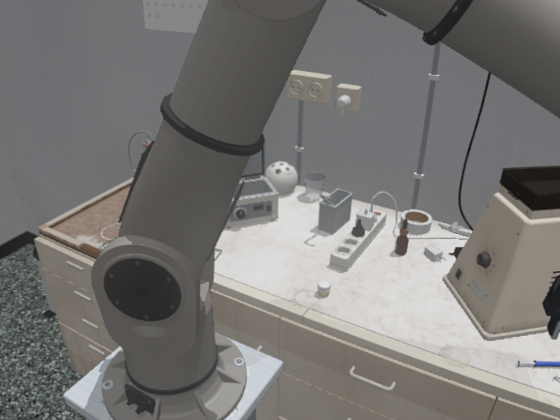

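View pics/top0.png

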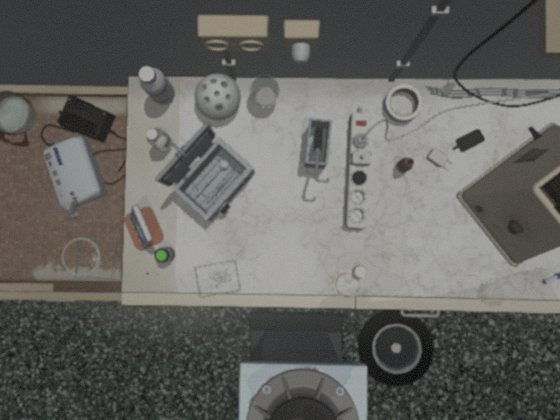

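Run:
```python
import cv2
a=cv2.imread("pics/top0.png")
cv2.imwrite("pics/z1.png",cv2.resize(a[105:235,140:270],(780,600),interpolation=cv2.INTER_CUBIC)[:, :])
cv2.imwrite("pics/z2.png",cv2.resize(a[105:215,285:425],None,fx=5.4,fy=5.4,interpolation=cv2.INTER_CUBIC))
```

```text
(no output)
```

View pics/z1.png

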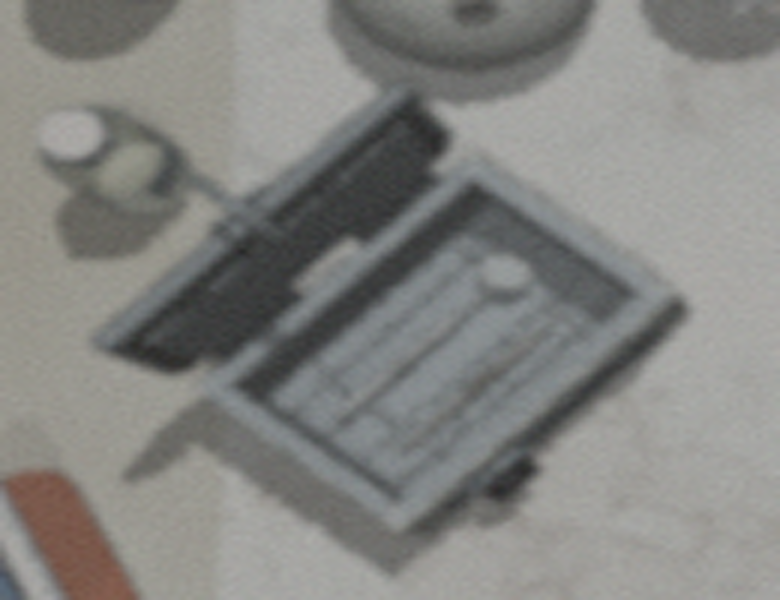

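View pics/z2.png

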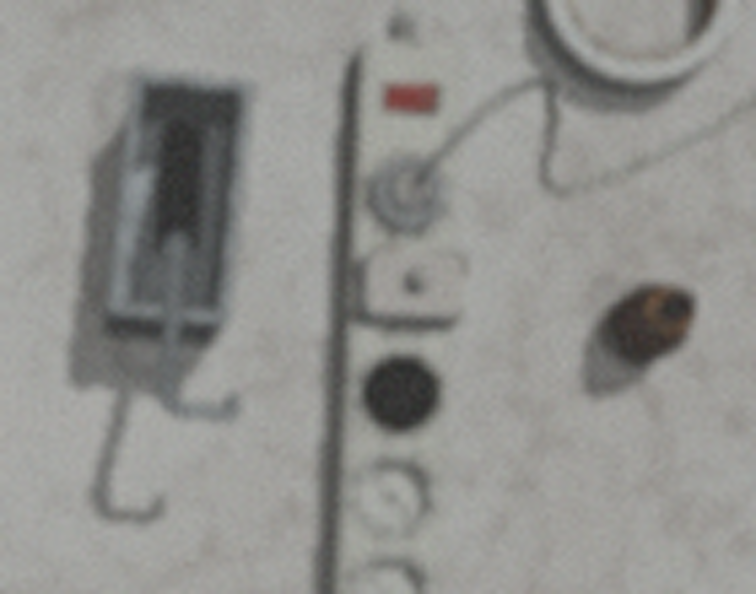

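```bash
cat > h.py <<'E'
import numpy as np,cv2
def load(n): return dict(np.load(n))
def ray(c,uv):
    p=cv2.undistortPoints(np.array(uv,float).reshape(-1,1,2),c["camera_matrix"],c["dist_coeffs"])[:,0]
    d=np.c_[p,np.ones(len(p))]@c["R"]; o=-c["R"].T@c["t"]; return o,d
def plane(c,uv,z):
    o,d=ray(c,uv); s=(z-o[2])/d[:,2]; return o+d*s[:,None]
def depth(c,uv):
    o,d=ray(c,uv); uv=np.array(uv).reshape(-1,2)
    z=np.array([c["z_map"][int(round(v)),int(round(u))] for u,v in uv]); return o+d*z[:,None]
def cloud(c,u0,u1,v0,v1):
    uu,vv=np.meshgrid(np.arange(u0,u1),np.arange(v0,v1)); uv=np.c_[uu.ravel(),vv.ravel()]
    o,d=ray(c,uv.astype(float)); z=c["z_map"][vv.ravel(),uu.ravel()]; return uv,o+d*z[:,None],z
def proj(c,X):
    return cv2.projectPoints(np.array(X,float).reshape(-1,1,3),cv2.Rodrigues(c["R"])[0],c["t"],c["camera_matrix"],c["dist_coeffs"])[0][:,0]
def save(c,name,box=None,f=1):
    im=cv2.cvtColor(c["img"],cv2.COLOR_RGB2BGR)
    if box: im=im[box[2]:box[3],box[0]:box[1]]
    cv2.imwrite(name,cv2.resize(im,None,fx=f,fy=f,interpolation=cv2.INTER_CUBIC))
E
python3 - <<'E'
from h import *
np.set_printoptions(precision=4,suppress=True)
c=load("top0.npz")
uv,P,z=cloud(c,280,345,110,210)
h=P[:,2]
print("table",np.median(depth(c,[(290,240),(250,250),(330,240)])[:,2]))
m=(abs(h-0.092)<0.006)
pts=P[m][:,:2]; print("caddy rim",m.sum(),cv2.minAreaRect(pts.astype(np.float32)))
m=(h>0.1)
for a,b in zip(uv[m],P[m]): print(a,b.round(3),end=';')
print()
uv,P,z=cloud(c,145,260,120,220); h=P[:,2]
m=(abs(h-0.095)<0.006); print("case",m.sum(),cv2.minAreaRect(P[m][:,:2].astype(np.float32)),P[m].mean(0))
m=(h>0.13)&(P[:,1]<0.36)
print(m.sum()); 
q=np.argsort(-h)[:60]
for a,b in zip(uv[q],P[q]): print(a,b.round(3),end=';')
# named bystanders
for n,p in dict(jar=(162,256),small=(358,272),drop=(405,164),clear=(151,133),sphere=(217,95)).items(): print(n,depth(c,[p]))
E
```

```text
table 0.005512248389144103
caddy rim 307 ((0.6983864307403564, -0.027814820408821106), (0.05516648665070534, 0.1133243665099144), 84.48326110839844)
[296 111] [0.469 0.053 1.4  ];[338 113] [0.469 0.053 1.4  ];[293 120] [0.469 0.053 1.4  ];[285 124] [0.469 0.053 1.4  ];[328 131] [0.469 0.053 1.4  ];[324 133] [0.469 0.053 1.4  ];[341 137] [0.469 0.053 1.4  ];[307 139] [0.469 0.053 1.4  ];[301 144] [0.469 0.053 1.4  ];[303 144] [0.469 0.053 1.4  ];[282 153] [0.469 0.053 1.4  ];[303 155] [0.469 0.053 1.4  ];[323 155] [0.469 0.053 1.4  ];[334 156] [0.469 0.053 1.4  ];[317 160] [ 0.651 -0.025  0.1  ];[317 161] [ 0.648 -0.025  0.101];[318 161] [ 0.648 -0.027  0.104];[303 162] [0.469 0.053 1.4  ];[316 162] [ 0.646 -0.022  0.102];[317 162] [ 0.645 -0.024  0.104];[318 162] [ 0.646 -0.027  0.1  ];[316 163] [ 0.643 -0.022  0.105];[317 163] [ 0.642 -0.024  0.111];[318 163] [ 0.643 -0.027  0.104];[316 164] [ 0.64  -0.022  0.107];[317 164] [ 0.641 -0.025  0.103];[318 164] [ 0.64  -0.027  0.11 ];[316 165] [ 0.637 -0.022  0.113];[317 165] [ 0.637 -0.024  0.111];[318 165] [ 0.638 -0.027  0.109];[298 1
[... 4662 characters left out ...]
4  ];[179 150] [0.646 0.276 0.26 ];[177 148] [0.65 0.28 0.26];[175 146] [0.654 0.285 0.259];[179 149] [0.648 0.276 0.259];[176 146] [0.655 0.283 0.259];[178 149] [0.648 0.278 0.259];[176 147] [0.653 0.283 0.258];[181 151] [0.644 0.272 0.258];[179 148] [0.651 0.277 0.257];[180 151] [0.644 0.274 0.257];[175 145] [0.657 0.285 0.257];[176 148] [0.651 0.283 0.257];[177 147] [0.653 0.281 0.257];[174 146] [0.655 0.287 0.257];[178 147] [0.653 0.279 0.256];[178 148] [0.651 0.279 0.256];[174 145] [0.657 0.288 0.256];[180 149] [0.649 0.275 0.256];jar [[0.4157 0.3448 0.0827]]
small [[ 0.3817 -0.1332  0.0302]]
drop [[ 0.6466 -0.2386  0.0777]]
clear [[0.704  0.3663 0.138 ]]
sphere [[0.8135 0.2222 0.07  ]]
```

```bash
python3 - <<'E'
from h import *
np.set_printoptions(precision=4,suppress=True)
c=load("top0.npz")
uv,P,z=cloud(c,145,260,115,225); g=z>0; P=P[g];uv=uv[g]; h=P[:,2]
m=(h>0.195)&(h<0.24); E=P[m]
hm=P[(h>0.1)]; 
l=cv2.fitLine(E[:,:2].astype(np.float32),cv2.DIST_HUBER,0,.01,.01).ravel(); print("edge",l,np.degrees(np.arctan2(l[1],l[0])),E.shape)
n=np.array([-l[1],l[0]]); n=n if n[0]>0 else -n
d=np.array([n[1],-n[0]]); d=-d  # y axis
print("x_st",n,np.degrees(np.arctan2(n[1],n[0])))
s=np.median(E[:,:2]@d); t=E[:,:2]@d; print("lid y range",np.percentile(t,[0,1,99,100]))
# lid profile
m=(h>0.12)&(h<0.25)&(abs(P[:,:2]@d-np.mean(np.percentile(t,[1,99])))<0.09)
from numpy.polynomial import polynomial as pl
for zz in np.arange(0.1,0.265,0.01):
    k=m*0+((abs(h-zz)<0.005)&(abs(P[:,:2]@d-np.mean(np.percentile(t,[1,99])))<0.09)); k=k.astype(bool)
    a=P[k][:,:2]@n; print(round(zz,3),k.sum(),np.percentile(a,[5,50,95]) if k.sum() else '')
# rim
a=P[:,:2]@n; b=P[:,:2]@d
k=(abs(h-.095)<.005)&(a<0.64)
import collections
print("rim a,b", np.percentile(a[k],[0,1,2,5]),np.percentile(b[k],[0,1,2,98,99,100]))
r_=cv2.minAreaRect(P[k][:,:2].astype(np.float32)); print(r_)
E
python3 - <<'E'
from h import *
save(load("scene0.npz"),"pics/s_z.png",(200,420,150,300),3.5)
E
```

```text
edge [ 0.757  -0.6534  0.6491  0.2781] -40.796627 (617, 3)
x_st [0.6534 0.757 ] 49.20337
lid y range [-0.3939 -0.3916 -0.2278 -0.2258]
0.1 815 [0.5105 0.605  0.7218]
0.11 111 [0.6246 0.7219 0.7415]
0.12 100 [0.6251 0.6268 0.7312]
0.13 117 [0.6254 0.6272 0.7456]
0.14 152 [0.6257 0.6312 0.7454]
0.15 89 [0.6259 0.6273 0.6317]
0.16 78 [0.6265 0.6275 0.632 ]
0.17 83 [0.6268 0.6278 0.6293]
0.18 76 [0.6271 0.628  0.6322]
0.19 88 [0.6273 0.6283 0.6324]
0.2 178 [0.6277 0.6302 0.6335]
0.21 260 [0.6306 0.6344 0.6425]
0.22 175 [0.6334 0.6375 0.6429]
0.23 2 [0.6198 0.6362 0.6526]
0.24 5 [0.6174 0.619  0.6211]
0.25 26 [0.6192 0.6295 0.6565]
0.26 25 [0.6273 0.6371 0.6467]
rim a,b [0.5072 0.5077 0.508  0.5092] [-0.3957 -0.3943 -0.3934 -0.2246 -0.224  -0.2228]
((0.6054686903953552, 0.22834521532058716), (0.12236419320106506, 0.1729416847229004), 48.990604400634766)
```

View pics/s_z.png

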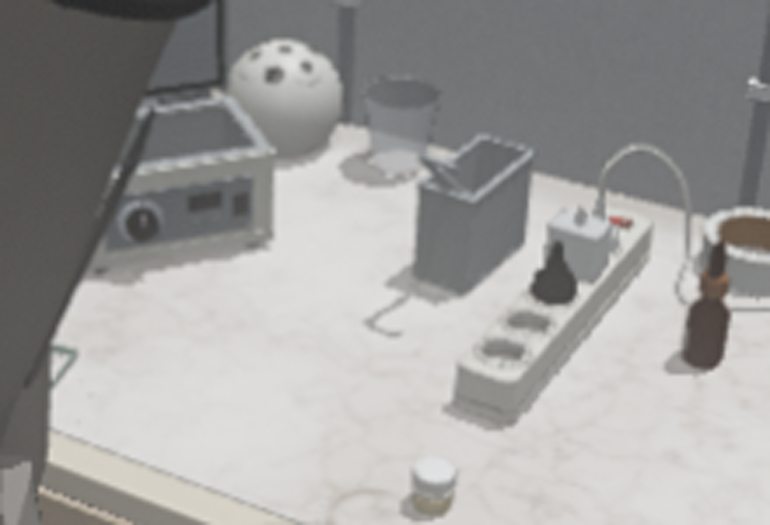

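Request:
arm_command:
  deltas:
    - {"dp": [15,40,20],"turn": 8}
    - {"dp": [30,85,40],"turn": 16}
    - {"dp": [45,130,60],"turn": 24}
    - {"dp": [60,175,80],"turn": 32}
    - {"dp": [75,220,100],"turn": 40}
    - {"dp": [95,265,110],"turn": 48}
    - {"dp": [115,310,110],"turn": 56}
    - {"dp": [135,350,110],"turn": 64}
    - {"dp": [155,385,110],"turn": 72}
    - {"dp": [180,425,110],"turn": 80}
    - {"dp": [205,465,110],"turn": 88}
    - {"dp": [235,500,110],"turn": 96}
    - {"dp": [270,535,110],"turn": 104}
    - {"dp": [305,565,110],"turn": 112}
    - {"dp": [340,590,110],"turn": 120}
    - {"dp": [380,610,110],"turn": 128}
    - {"dp": [410,620,90],"turn": 136}
    - {"dp": [431,623,70],"turn": 144}
    - {"dp": [431,623,50],"turn": 152}
    - {"dp": [431,623,50],"turn": 157.6}
  grip: 0
  newtons: 60

```text
time: 2.1
position: [0.626, -0.0227, 0.2463]
tool_rot: [-3.136, -0.0, 1.481]
force: [-0.7, 0.7, 0.9]
finger_gap: 0.0855
```

Request:
arm_command:
  deltas:
    - {"dp": [0,0,-40]}
    - {"dp": [0,0,-80]}
    - {"dp": [0,0,-115]}
    - {"dp": [0,0,-135]}
    - {"dp": [0,0,-144]}
    - {"dp": [0,0,-144]}

```text
$.deltas[0]: bad value
```

Run:
```python
from plant import r
from h import *
print(r.read_state()["position"])
c=r.camera("scene"); np.savez("s1.npz",**c); save(c,"pics/s1.png",(230,420,120,270),4)
```

```text
[ 0.62598522 -0.0226755   0.2462862 ]
```

View pics/s1.png

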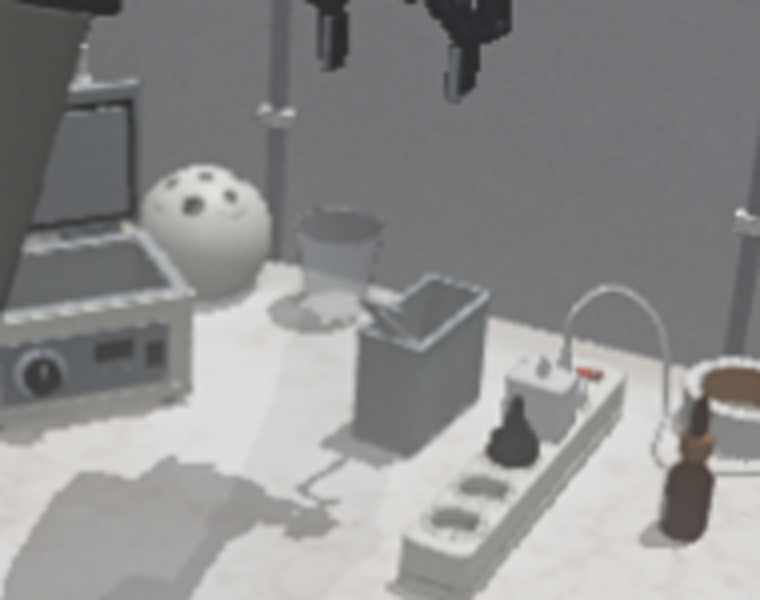

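Request:
arm_command:
  deltas:
    - {"dp": [0,0,-40],"turn": 0}
    - {"dp": [0,0,-80],"turn": 0}
    - {"dp": [0,0,-115],"turn": 0}
    - {"dp": [0,0,-135],"turn": 0}
    - {"dp": [0,0,-144],"turn": 0}
    - {"dp": [0,0,-144],"turn": 0}

```text
time: 2.75
position: [0.6267, -0.0229, 0.1054]
tool_rot: [-3.14, 0.0, 1.473]
force: [-0.1, 0.2, 1.0]
finger_gap: 0.0858
```

Run:
```python
from plant import r
from h import *
print(r.read_state()["position"])
c=r.camera("scene"); np.savez("s2.npz",**c); save(c,"pics/s2.png",(270,400,120,230),5.5)
c=r.camera("top"); np.savez("t2.npz",**c); save(c,"pics/t2.png",(250,390,100,220),5)
print(proj(load("s1.npz"),[0.650,.2785,.237]))
```

```text
[ 0.62671619 -0.02289996  0.10541416]
[[237.94287809 135.89394308]]
```

View pics/s2.png

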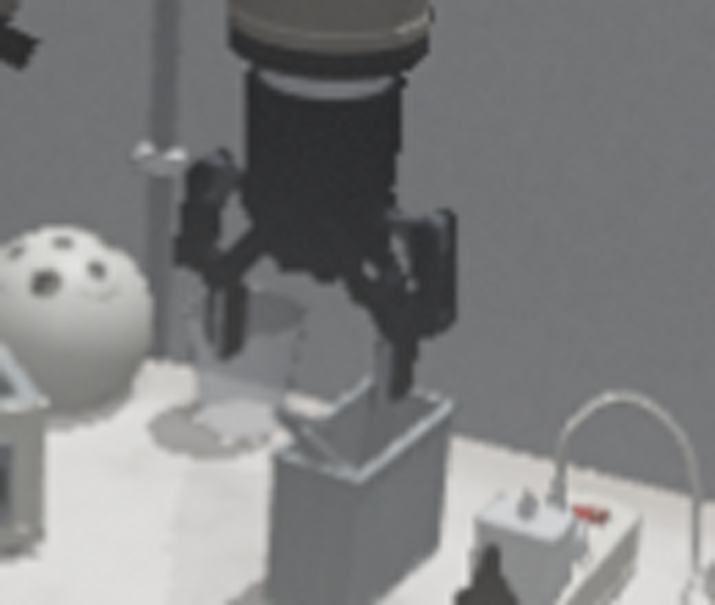

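View pics/t2.png

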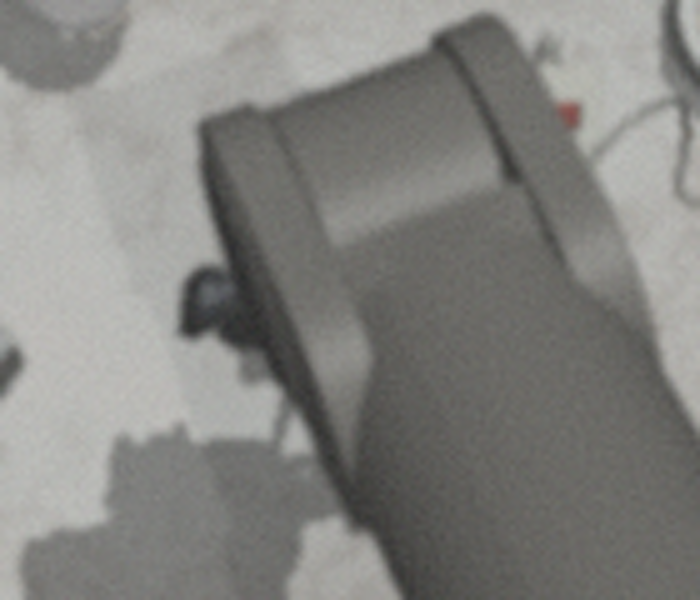

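Run:
```python
from h import *
c=load("s1.npz")
n=np.array([.6547,.7559]);d=np.array([-.7559,.6547])
W=lambda a,b,z:[*(a*n+b*d),z]
for nm,p in dict(lidR=W(.634,-.394,.216),lidL=W(.634,-.224,.216),eye=W(.636,-.309,.237),caseFR=W(.508,-.394,.095),clear=[.704,.366,.138]).items(): print(nm,p,proj(c,p))
print(depth(c,[(250,136),(250,135),(251,134)]))
g=c["img"]; 
t=load("t2.npz")
```

```text
lidR [np.float64(0.7129044), np.float64(0.2212888), 0.216] [[265.36276947 139.57428822]]
lidL [np.float64(0.5844014), np.float64(0.3325878), 0.216] [[210.37353619 146.07369769]]
eye [np.float64(0.6499623), np.float64(0.27845010000000003), 0.237] [[237.94973188 135.90080259]]
caseFR [np.float64(0.6304122), np.float64(0.12604540000000003), 0.095] [[278.75484559 192.99437337]]
clear [0.704, 0.366, 0.138] [[225.62416619 154.80601811]]
[[0.83070624 0.35316914 0.16435465]
 [0.82690037 0.3506323  0.16966106]
 [0.83147085 0.34949731 0.17202243]]
```

Request:
arm_command:
  deltas:
    - {"dp": [0,0,0],"turn": 0}
    - {"dp": [0,0,0],"turn": 0}
    - {"dp": [0,0,0],"turn": 0}
    - {"dp": [0,0,0],"turn": 0}
    - {"dp": [0,0,0],"turn": 0}
    - {"dp": [0,0,0],"turn": 0}
    - {"dp": [0,0,0],"turn": 0}
    - {"dp": [0,0,0],"turn": 0}
  grip: 1
  newtons: 60

```text
time: 3.65
position: [0.6271, -0.0228, 0.106]
tool_rot: [-3.141, 0.0, 1.475]
force: [0.3, 0.7, 0.2]
finger_gap: -0.0001
```

Run:
```python
from plant import r
from h import *
c=r.camera("scene"); np.savez("s3.npz",**c); save(c,"pics/s3.png",(290,380,150,220),8)
print(proj(c,[[.627,-.0228,.106],[.5965,-.0215,.142],[.627,-.0228,.113],[.644,-.024,.096]]))
```

```text
[[324.57811009 202.51922896]
 [320.16481586 195.30605555]
 [324.72047047 200.30693622]
 [327.28627355 203.27688762]]
```

View pics/s3.png

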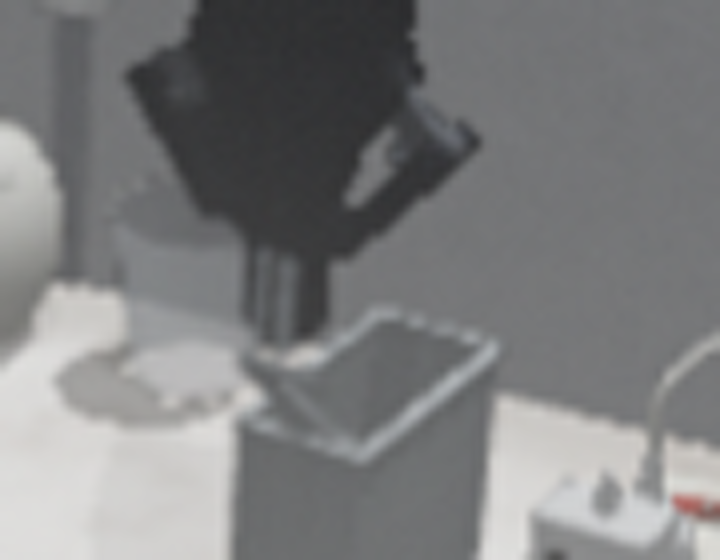

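Run:
```python
from h import *
np.set_printoptions(precision=3,suppress=True)
c=load("s3.npz")
for v in range(178,206,2): print(v,[ (u,depth(c,[(u,v)])[0].round(3).tolist()) for u in (322,325,328)])
```

```text
178 [(322, [0.616, -0.015, 0.184]), (325, [0.614, -0.025, 0.187]), (328, [0.611, -0.035, 0.191])]
180 [(322, [0.613, -0.017, 0.18]), (325, [0.611, -0.027, 0.183]), (328, [0.612, -0.035, 0.185])]
182 [(322, [0.613, -0.017, 0.174]), (325, [0.615, -0.025, 0.175]), (328, [0.615, -0.034, 0.177])]
184 [(322, [0.611, -0.018, 0.169]), (325, [0.613, -0.027, 0.171]), (328, [0.62, -0.032, 0.169])]
186 [(322, [0.617, -0.016, 0.16]), (325, [0.612, -0.027, 0.165]), (328, [0.619, -0.033, 0.163])]
188 [(322, [-0.463, -0.487, 0.741]), (325, [0.61, -0.029, 0.16]), (328, [0.618, -0.034, 0.158])]
190 [(322, [0.617, -0.017, 0.148]), (325, [0.612, -0.028, 0.153]), (328, [0.62, -0.034, 0.151])]
192 [(322, [0.613, -0.019, 0.144]), (325, [0.614, -0.028, 0.146]), (328, [0.624, -0.032, 0.143])]
194 [(322, [0.863, 0.089, -0.002]), (325, [0.614, -0.028, 0.14]), (328, [0.873, 0.071, -0.001])]
196 [(322, [0.593, -0.029, 0.143]), (325, [0.59, -0.038, 0.147]), (328, [0.694, -0.004, 0.091])]
198 [(322, [0.606, -0.023, 0.13]), (325, [0.677, -0.002, 0.092]), (328, [0.597, -0.045, 0.14])]
200 [(322, [0.665, 0.002, 0.09]), (325, [0.627, -0.024, 0.114]), (328, [0.696, -0.004, 0.077])]
202 [(322, [0.656, -0.002, 0.088]), (325, [0.63, -0.023, 0.107]), (328, [0.645, -0.025, 0.1])]
204 [(322, [0.64, -0.01, 0.091]), (325, [0.643, -0.018, 0.092]), (328, [0.647, -0.025, 0.092])]
```

Request:
arm_command:
  deltas:
    - {"dp": [0,0,0],"turn": 0}
    - {"dp": [0,0,0],"turn": 0}
    - {"dp": [0,0,0],"turn": 0}
    - {"dp": [0,0,0],"turn": 0}
    - {"dp": [0,0,0],"turn": 0}
    - {"dp": [0,0,0],"turn": 0}
    - {"dp": [0,0,-15],"turn": 0}
    - {"dp": [0,0,-30],"turn": 0}
    - {"dp": [0,0,-33],"turn": 0}
    - {"dp": [0,0,-33],"turn": 0}
    - {"dp": [0,0,-33],"turn": 0}
  grip: 0

```text
time: 4.8
position: [0.6272, -0.0227, 0.073]
tool_rot: [-3.141, -0.0, 1.475]
force: [0.5, -0.4, -0.2]
finger_gap: 0.0856
```

Request:
arm_command:
  deltas:
    - {"dp": [0,0,0],"turn": 0}
    - {"dp": [0,0,0],"turn": 0}
    - {"dp": [0,0,0],"turn": 0}
    - {"dp": [0,0,0],"turn": 0}
    - {"dp": [0,0,0],"turn": 0}
    - {"dp": [0,0,0],"turn": 0}
    - {"dp": [0,0,0],"turn": 0}
    - {"dp": [0,0,0],"turn": 0}
  grip: 1
  newtons: 60

```text
time: 5.6
position: [0.6271, -0.0229, 0.0731]
tool_rot: [3.142, 0.0, 1.475]
force: [-1.4, 0.3, 0.5]
finger_gap: 0.0058
```

Run:
```python
from plant import r
from h import *
c=r.camera("scene"); np.savez("s4.npz",**c); save(c,"pics/s4.png",(290,380,150,220),8)
```

```text
(no output)
```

View pics/s4.png

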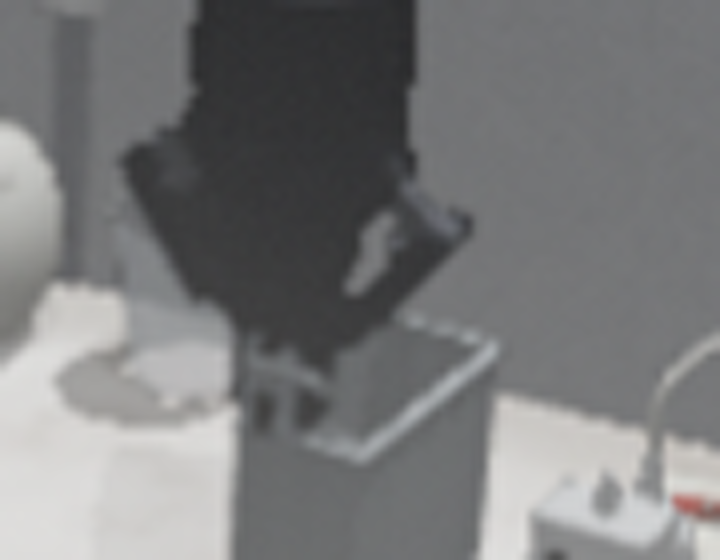

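Request:
arm_command:
  deltas:
    - {"dp": [0,0,5],"turn": 0}
    - {"dp": [0,0,15],"turn": 0}
    - {"dp": [0,0,30],"turn": 0}
    - {"dp": [0,0,50],"turn": 0}
    - {"dp": [0,0,70],"turn": 0}
    - {"dp": [0,0,90],"turn": 0}
    - {"dp": [0,0,110],"turn": 0}
    - {"dp": [0,0,130],"turn": 0}
    - {"dp": [0,0,150],"turn": 0}
    - {"dp": [0,0,150],"turn": 0}
  grip: 1
  newtons: 100

```text
time: 6.65
position: [0.6285, -0.0224, 0.2271]
tool_rot: [3.137, -0.0, 1.475]
force: [-0.5, 0.3, -0.7]
finger_gap: 0.0047
```

Run:
```python
from plant import r
from h import *
c=r.camera("scene"); np.savez("s5.npz",**c); save(c,"pics/s5.png",(260,400,120,230),5.5)
```

```text
(no output)
```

View pics/s5.png

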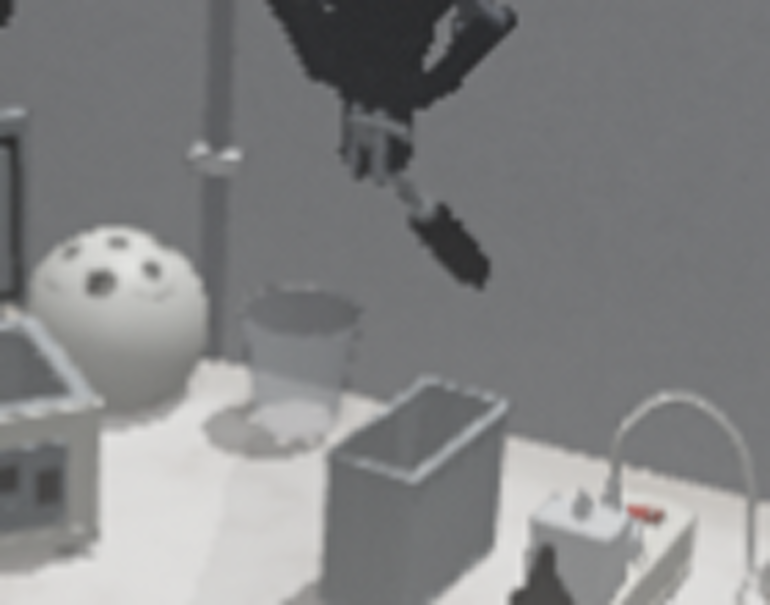

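Request:
arm_command:
  deltas:
    - {"dp": [-20,15,0],"turn": 0}
    - {"dp": [-45,30,0],"turn": 0}
    - {"dp": [-70,45,0],"turn": 0}
    - {"dp": [-95,60,0],"turn": 0}
    - {"dp": [-115,75,0],"turn": 0}
    - {"dp": [-128,82,-10],"turn": 0}
    - {"dp": [-128,82,-35],"turn": 0}
    - {"dp": [-128,82,-65],"turn": 0}
    - {"dp": [-128,82,-95],"turn": 0}
    - {"dp": [-128,82,-120],"turn": 0}
    - {"dp": [-128,82,-135],"turn": 0}
    - {"dp": [-128,82,-135],"turn": 0}

```text
time: 7.9
position: [0.4978, 0.0591, 0.0864]
tool_rot: [-3.138, 0.0, 1.475]
force: [0.6, -0.3, -0.3]
finger_gap: 0.0045
```

Run:
```python
from plant import r
from h import *
c=r.camera("scene"); np.savez("s6.npz",**c); save(c,"pics/s6.png",(240,400,150,260),4.8)
```

```text
(no output)
```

View pics/s6.png

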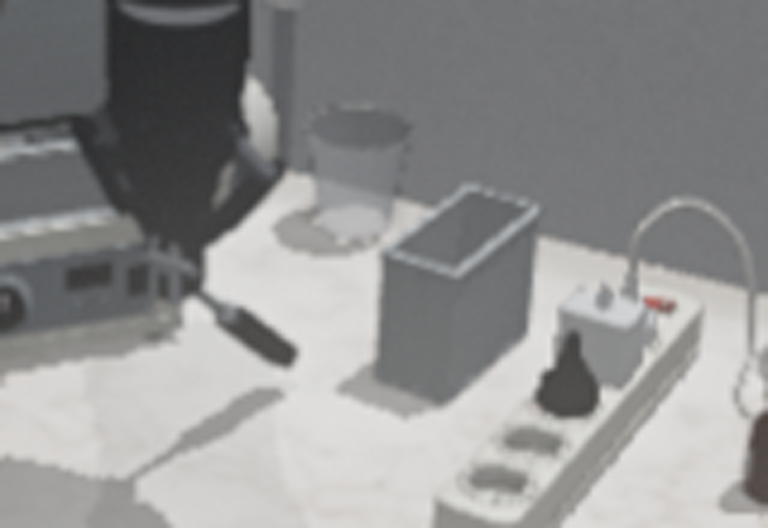

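Request:
arm_command:
  deltas:
    - {"dp": [0,0,-8],"turn": 0}
    - {"dp": [0,0,-14],"turn": 0}
    - {"dp": [-4,0,-19],"turn": 0}
    - {"dp": [-9,0,-24],"turn": 0}
    - {"dp": [-13,0,-30],"turn": 0}
    - {"dp": [-17,0,-35],"turn": 0}
    - {"dp": [-20,0,-41],"turn": 0}
    - {"dp": [-24,0,-46],"turn": 0}
    - {"dp": [-27,0,-52],"turn": 0}
    - {"dp": [-29,0,-58],"turn": 0}
    - {"dp": [-32,0,-65],"turn": 0}
    - {"dp": [-34,0,-71],"turn": 0}
    - {"dp": [-36,0,-77],"turn": 0}
    - {"dp": [-38,0,-83],"turn": 0}
    - {"dp": [-39,0,-90],"turn": 0}
    - {"dp": [-40,0,-96],"turn": 0}
    - {"dp": [-40,0,-96],"turn": 0}
  grip: 1
  newtons: 25

```text
time: 9.65
position: [0.4587, 0.0591, -0.0088]
tool_rot: [-3.141, 0.0, 1.475]
force: [0.4, -0.2, 1.6]
finger_gap: 0.0042
```

Run:
```python
from plant import r
from h import *
c=r.camera("scene"); np.savez("s7.npz",**c); save(c,"pics/s7.png",(230,350,170,260),6)
```

```text
(no output)
```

View pics/s7.png

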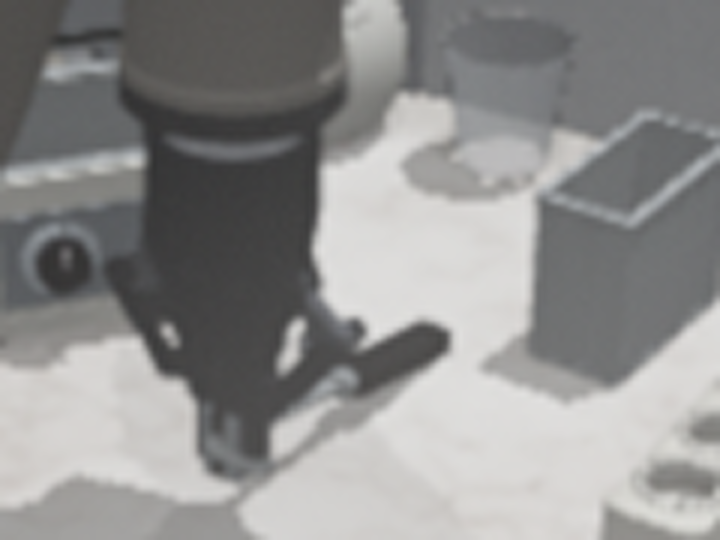

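Request:
arm_command:
  deltas:
    - {"dp": [0,0,-3],"turn": 0}
    - {"dp": [0,0,-6],"turn": 0}
    - {"dp": [0,0,-9],"turn": 0}
    - {"dp": [0,0,-9],"turn": 0}

```text
time: 10.1
position: [0.4592, 0.0591, -0.0172]
tool_rot: [3.141, -0.0, 1.475]
force: [-1.1, -0.2, 3.3]
finger_gap: 0.0045
```

Request:
arm_command:
  deltas:
    - {"dp": [0,0,0],"turn": 0}
    - {"dp": [0,0,0],"turn": 0}
    - {"dp": [0,0,0],"turn": 0}
    - {"dp": [0,0,0],"turn": 0}
    - {"dp": [0,0,0],"turn": 0}
    - {"dp": [0,0,0],"turn": 0}
    - {"dp": [0,0,30],"turn": 0}
    - {"dp": [0,0,70],"turn": 0}
    - {"dp": [0,0,115],"turn": 0}
    - {"dp": [0,-40,150],"turn": 0}
    - {"dp": [-10,-80,180],"turn": 0}
    - {"dp": [-15,-125,180],"turn": 0}
    - {"dp": [-20,-170,180],"turn": 0}
    - {"dp": [-20,-210,180],"turn": 0}
    - {"dp": [-20,-210,180],"turn": 0}
  grip: 0

```text
time: 11.6
position: [0.4382, -0.156, 0.1629]
tool_rot: [-3.141, 0.001, 1.468]
force: [1.0, 0.6, -0.3]
finger_gap: 0.0854
```

Run:
```python
from plant import r
from h import *
c=r.camera("scene"); np.savez("s8.npz",**c); save(c,"pics/s8.png",(180,380,120,270),3.9)
c=r.camera("top"); np.savez("t8.npz",**c); save(c,"pics/t8.png",(140,420,100,310),2.8)
```

```text
(no output)
```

View pics/s8.png

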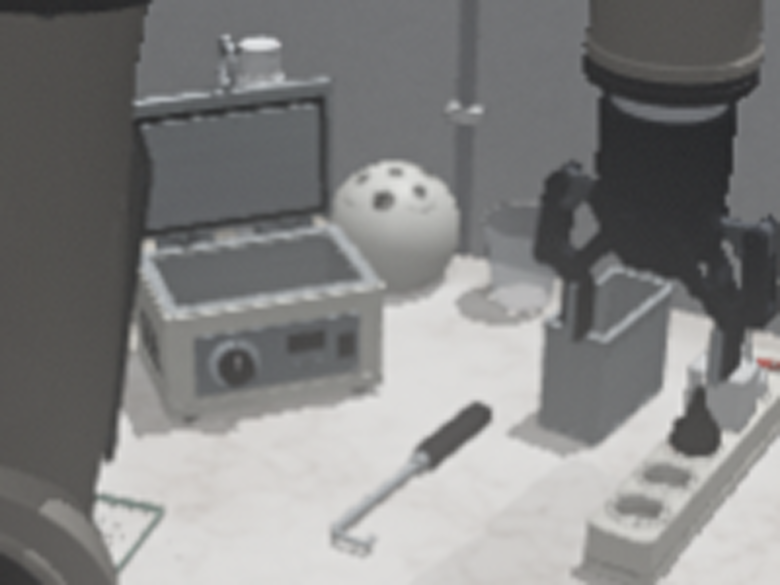

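View pics/t8.png

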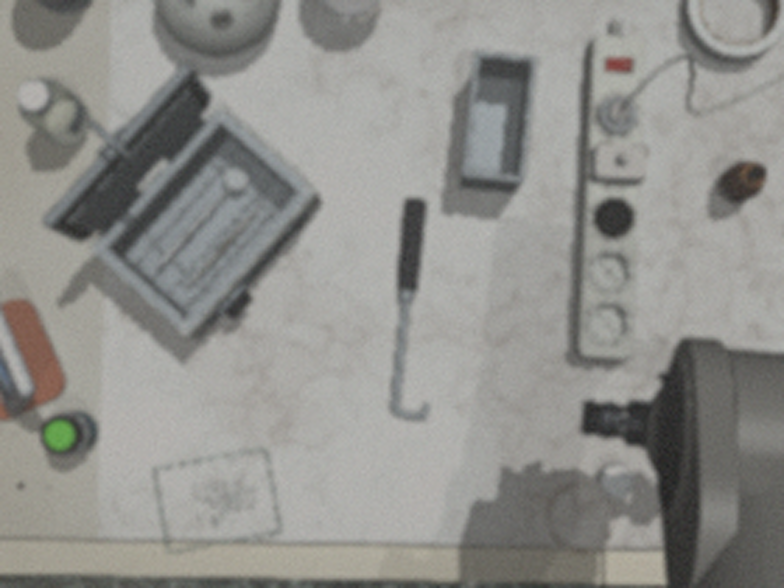

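Run:
```python
from h import *
np.set_printoptions(precision=4,suppress=True)
c=load("t8.npz")
g=c["img"].max(2).astype(int); m=np.zeros(g.shape,np.uint8); m[165:210,275:300]=(g[165:210,275:300]<95)
k,l,st,ce=cv2.connectedComponentsWithStats(m); i=1+np.argmax(st[1:,4]); print(st[i],ce[i])
pts=np.argwhere(l==i)[:,::-1].astype(float); W=plane(c,pts,0.012)
print(cv2.minAreaRect(W[:,:2].astype(np.float32)),W.mean(0))
ends=plane(c,[(140+408/2.8,100+292/2.8),(140+396/2.8,100+410/2.8),(140+426/2.8,100+412/2.8)],.008); print(ends)
l=cv2.fitLine(W[:,:2].astype(np.float32),cv2.DIST_L2,0,.01,.01).ravel(); print(l,np.degrees(np.arctan2(l[1],l[0])))
d=ends[1]-W.mean(0); print(np.degrees(np.arctan2(d[1],d[0])))
s=load("s8.npz"); print(proj(s,[W.mean(0)])) 
g=s["img"].max(2).astype(int); m=np.zeros(g.shape,np.uint8); m[215:250,280:310]=(g[215:250,280:310]<85)
k,l,st,ce=cv2.connectedComponentsWithStats(m); i=1+np.argmax(st[1:,4]); print(st[i],ce[i])
u=np.argwhere(l==i)[:,::-1].astype(float); print(plane(s,u,.012).mean(0))
```

```text
[283 171   9  33 208] [286.4663 186.8317]
((0.592644453048706, 0.04731586575508118), (0.017263954505324364, 0.08279396593570709), 85.11639404296875) [0.5933 0.0471 0.012 ]
[[0.5488 0.0484 0.008 ]
 [0.4414 0.0579 0.008 ]
 [0.44   0.0306 0.008 ]]
[ 0.9973 -0.0732  0.5933  0.0471] -4.195084
175.96188259556732
[[295.823 230.007]]
[303 226   2   3   3] [303.6667 227.    ]
[0.6197 0.0352 0.012 ]
```

Request:
arm_command:
  deltas:
    - {"dp": [10,40,0],"turn": 0}
    - {"dp": [20,80,0],"turn": 0}
    - {"dp": [35,115,0],"turn": 0}
    - {"dp": [42,140,-30],"turn": 0}
    - {"dp": [42,140,-70],"turn": 0}
    - {"dp": [42,140,-110],"turn": 0}
    - {"dp": [42,140,-150],"turn": 0}
    - {"dp": [42,140,-170],"turn": 0}
    - {"dp": [42,140,-180],"turn": 0}
    - {"dp": [42,140,-182],"turn": 0}
  grip: 1

```text
time: 12.7
position: [0.4807, -0.0098, -0.0195]
tool_rot: [-3.14, -0.0, 1.476]
force: [0.5, -0.3, -0.4]
finger_gap: -0.0002
```

Request:
arm_command:
  deltas:
    - {"dp": [0,0,-2],"turn": 0}
    - {"dp": [0,0,-4],"turn": 0}
    - {"dp": [0,0,-4],"turn": 0}

```text
time: 13.0
position: [0.4816, -0.011, -0.0223]
tool_rot: [3.14, 0.0, 1.474]
force: [0.3, 0.4, 0.3]
finger_gap: 0.0
```

Request:
arm_command:
  deltas:
    - {"dp": [0,0,-2],"turn": 0}
    - {"dp": [0,0,-3],"turn": 0}
    - {"dp": [0,0,-3],"turn": 0}

```text
time: 13.3
position: [0.4811, -0.0109, -0.026]
tool_rot: [3.142, 0.0, 1.474]
force: [-0.5, -0.0, 0.8]
finger_gap: 0.0001
```

Request:
arm_command:
  deltas:
    - {"dp": [0,0,-2],"turn": 0}
    - {"dp": [0,0,-3],"turn": 0}
    - {"dp": [0,0,-3],"turn": 0}

```text
time: 13.6
position: [0.481, -0.0108, -0.0292]
tool_rot: [-3.141, 0.0, 1.475]
force: [-1.0, 0.0, -0.7]
finger_gap: 0.0001
```

Request:
arm_command:
  deltas:
    - {"dp": [0,0,-2],"turn": 0}
    - {"dp": [0,0,-2],"turn": 0}

```text
time: 13.8
position: [0.4811, -0.0108, -0.0311]
tool_rot: [-3.142, 0.0, 1.475]
force: [-0.5, -0.7, -0.1]
finger_gap: 0.0
```

Request:
arm_command:
  deltas:
    - {"dp": [0,0,-2],"turn": 0}
    - {"dp": [0,0,-2],"turn": 0}

```text
time: 14.0
position: [0.4813, -0.0109, -0.0314]
tool_rot: [3.141, 0.002, 1.475]
force: [-15.3, -1.0, 50.9]
finger_gap: -0.0001
```

Request:
arm_command:
  deltas:
    - {"dp": [0,0,30],"turn": 0}
    - {"dp": [0,0,75],"turn": 0}
    - {"dp": [30,15,100],"turn": 0}
    - {"dp": [60,35,100],"turn": 1}
    - {"dp": [90,50,100],"turn": 1}
    - {"dp": [102,59,100],"turn": 1}
    - {"dp": [102,59,75],"turn": 1}
    - {"dp": [102,59,45],"turn": 1}
    - {"dp": [102,59,20],"turn": 1}
    - {"dp": [102,59,5],"turn": 1}
    - {"dp": [102,59,3],"turn": 1}
    - {"dp": [102,59,3],"turn": 1}
  grip: 0

```text
time: 15.2
position: [0.5831, 0.0483, -0.0297]
tool_rot: [-3.141, -0.0, 1.492]
force: [0.5, 0.5, -0.3]
finger_gap: 0.0851
```

Run:
```python
from plant import r
from h import *
c=r.camera("scene"); np.savez("s9.npz",**c); save(c,"pics/s9.png",(230,350,150,250),6)
```

```text
(no output)
```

View pics/s9.png

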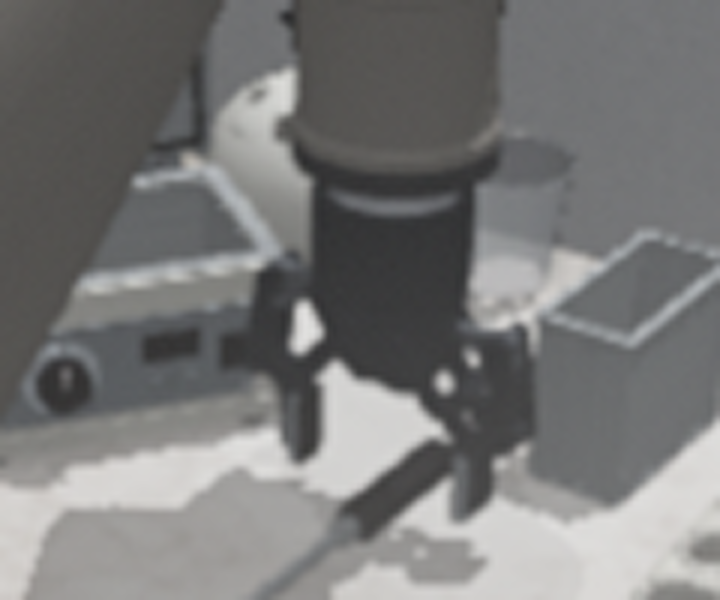

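Handle lies between the open jaws. Close.

Request:
arm_command:
  deltas:
    - {"dp": [0,0,0],"turn": 0}
    - {"dp": [0,0,0],"turn": 0}
    - {"dp": [0,0,0],"turn": 0}
    - {"dp": [0,0,0],"turn": 0}
    - {"dp": [0,0,0],"turn": 0}
    - {"dp": [0,0,0],"turn": 0}
    - {"dp": [0,0,0],"turn": 0}
  grip: 1
  newtons: 90

```text
time: 15.95
position: [0.5833, 0.0482, -0.0294]
tool_rot: [3.141, 0.0, 1.492]
force: [-3.7, -0.3, 9.7]
finger_gap: 0.0177
```

Request:
arm_command:
  deltas:
    - {"dp": [0,0,15],"turn": 0}
    - {"dp": [0,0,40],"turn": 0}
    - {"dp": [0,0,75],"turn": 0}
    - {"dp": [0,0,110],"turn": 0}
    - {"dp": [0,0,150],"turn": -8}
    - {"dp": [0,0,190],"turn": -16}
    - {"dp": [0,0,230],"turn": -24}
    - {"dp": [0,0,265],"turn": -32}
    - {"dp": [0,5,290],"turn": -40}
    - {"dp": [3,15,290],"turn": -48}
    - {"dp": [6,25,290],"turn": -56}
    - {"dp": [9,35,290],"turn": -64}
    - {"dp": [12,45,290],"turn": -72}
    - {"dp": [15,55,290],"turn": -80}
    - {"dp": [18,65,290],"turn": -88}
    - {"dp": [21,75,290],"turn": -96}
    - {"dp": [21,79,290],"turn": -104}
    - {"dp": [21,79,290],"turn": -112}
    - {"dp": [21,79,290],"turn": -120}
    - {"dp": [21,79,290],"turn": -126.4}

```text
time: 17.95
position: [0.6037, 0.1276, 0.2609]
tool_rot: [-3.141, 0.0, -0.719]
force: [-0.1, 0.2, -0.4]
finger_gap: 0.0178
```

Request:
arm_command:
  deltas:
    - {"dp": [0,0,0],"turn": 0}
    - {"dp": [0,0,0],"turn": 0}

```text
time: 18.15
position: [0.6039, 0.1274, 0.2606]
tool_rot: [-3.141, 0.0, -0.71]
force: [-0.2, -0.3, 0.4]
finger_gap: 0.0179
```

Run:
```python
from plant import r
from h import *
c=r.camera("scene"); np.savez("s10.npz",**c); save(c,"pics/s10.png",(180,330,80,200),5)
c=r.camera("top"); np.savez("t10.npz",**c); save(c,"pics/t10.png",(140,320,90,230),4.2)
```

```text
(no output)
```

View pics/s10.png

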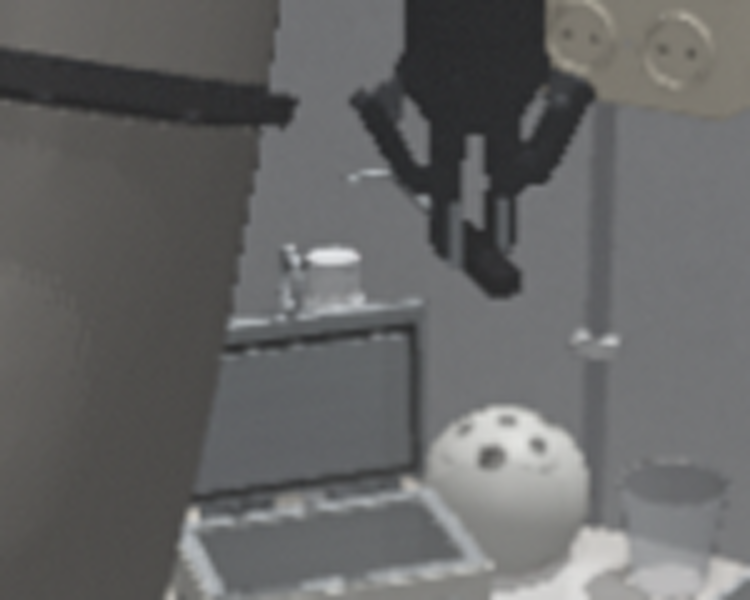

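View pics/t10.png

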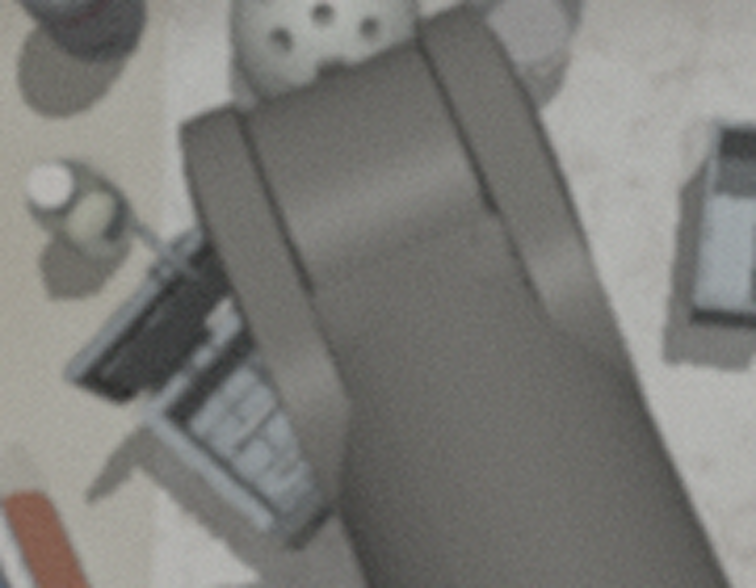

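```bash
cat > hk.py <<'E'
from h import *
def hookpt(tcp,yaw,x,y,off=(10,0,.0374)):
    # hook origin: off[0] mm behind TCP; hook yaw = tool yaw+90
    a=yaw+np.pi/2; ex=np.array([np.cos(a),np.sin(a),0]); ey=np.array([-np.sin(a),np.cos(a),0])
    return np.array(tcp)+[0,0,off[2]]+ex*(x-off[0])/1e3+ey*(y+off[1])/1e3
E
python3 - <<'E'
from hk import *
np.set_printoptions(precision=4,suppress=True)
c=load("s10.npz"); T=[.6039,.1274,.2606]; y=-.710
for p in [(-42,0),(42,0),(100,0),(148,0),(154.5,0),(154.5,14.5),(154.5,28),(142,28)]:
    X=hookpt(T,y,*p); print(p,X,proj(c,X), ((proj(c,X)-[180,80])*5)[0])
for v in (114,115,116,117): print([(u,depth(c,[(u,v)])[0].round(3).tolist()) for u in range(250,262,2)])
E
```

```text
(-42, 0) [0.57  0.088 0.298] [[280.8795 136.3942]] [504.3975 281.9712]
(42, 0) [0.6248 0.1517 0.298 ] [[270.4879 126.1791]] [452.4397 230.8955]
(100, 0) [0.6626 0.1957 0.298 ] [[263.939  119.7501]] [419.6949 198.7504]
(148, 0) [0.6939 0.2321 0.298 ] [[258.8636 114.7724]] [394.3181 173.8618]
(154.5, 0) [0.6981 0.237  0.298 ] [[258.1987 114.1206]] [390.9937 170.603 ]
(154.5, 14.5) [0.6871 0.2464 0.298 ] [[253.5019 114.5946]] [367.5097 172.9731]
(154.5, 28) [0.6769 0.2552 0.298 ] [[249.1039 115.0407]] [345.5195 175.2033]
(142, 28) [0.6687 0.2458 0.298 ] [[250.3256 116.312 ]] [351.6281 181.5601]
[(250, [0.877, 0.382, 0.225]), (252, [0.68, 0.247, 0.302]), (254, [0.684, 0.243, 0.301]), (256, [0.685, 0.236, 0.302]), (258, [0.691, 0.233, 0.301]), (260, [0.563, 0.147, 0.351])]
[(250, [0.67, 0.248, 0.301]), (252, [0.685, 0.25, 0.297]), (254, [0.683, 0.242, 0.299]), (256, [0.689, 0.239, 0.298]), (258, [0.692, 0.234, 0.297]), (260, [0.566, 0.149, 0.347])]
[(250, [0.666, 0.245, 0.3]), (252, [0.88, 0.376, 0.218]), (254, [0.888, 0.372, 0.216]), (256, [0.885, 0.363, 0.218]), (258, [0.878, 0.35, 0.223]), (260, [0.572, 0.153, 0.342])]
[(250, [0.88, 0.384, 0.212]), (252, [0.875, 0.373, 0.216]), (254, [0.882, 0.369, 0.215]), (256, [0.886, 0.363, 0.214]), (258, [0.882, 0.352, 0.218]), (260, [0.679, 0.219, 0.298])]
```

Request:
arm_command:
  deltas:
    - {"dp": [0,0,-20],"turn": 0}
    - {"dp": [0,0,-40],"turn": 0}
    - {"dp": [0,0,-55],"turn": 0}
    - {"dp": [0,0,-61],"turn": 0}
    - {"dp": [0,0,-61],"turn": 0}
    - {"dp": [0,0,-61],"turn": 0}

```text
time: 18.85
position: [0.6044, 0.1273, 0.1997]
tool_rot: [-3.141, -0.0, -0.714]
force: [-0.0, -0.6, -0.1]
finger_gap: 0.0178
```

Run:
```python
from plant import r
from hk import *
np.set_printoptions(precision=4,suppress=True)
s=r.read_state(); print(hookpt(s["position"],s["tool_rot"][2],154.5,14.5))
c=r.camera("scene"); np.savez("s11.npz",**c); save(c,"pics/s11.png",(220,300,110,170),9)
P=[hookpt(s["position"],s["tool_rot"][2],*p) for p in [(154.5,0),(154.5,14.5),(154.5,28),(142,28)]]
print((proj(c,P)-[220,110])*9, (proj(c,[.65,.2785,.237])-[220,110])*9)
```

```text
[0.6881 0.246  0.2371]
[[347.802  211.3314]
 [306.2937 215.9919]
 [267.4328 220.3702]
 [278.1325 232.9288]] [[161.4859 233.0455]]
```

View pics/s11.png

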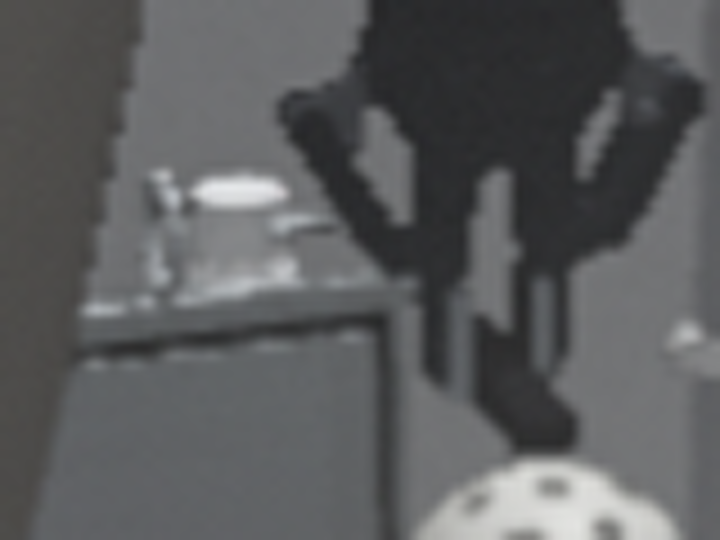

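Request:
arm_command:
  deltas:
    - {"dp": [-8,7,0],"turn": 0}
    - {"dp": [-16,14,0],"turn": 0}
    - {"dp": [-24,20,0],"turn": 0}
    - {"dp": [-31,26,0],"turn": 0}
    - {"dp": [-38,32,0],"turn": 0}
    - {"dp": [-38,32,0],"turn": 0}
    - {"dp": [-38,32,0],"turn": 0}

```text
time: 19.6
position: [0.5661, 0.1592, 0.1991]
tool_rot: [-3.142, -0.0, -0.714]
force: [0.6, -0.6, -0.5]
finger_gap: 0.0177
```

Run:
```python
from plant import r
from hk import *
np.set_printoptions(precision=4,suppress=True)
s=r.read_state(); print(hookpt(s["position"],s["tool_rot"][2],154.5,14.5))
c=r.camera("scene"); np.savez("s12.npz",**c); save(c,"pics/s12.png",(220,300,110,170),9)
c=r.camera("top"); np.savez("t12.npz",**c); save(c,"pics/t12.png",(150,230,110,170),9)
```

```text
[0.6498 0.2779 0.2365]
```

View pics/s12.png

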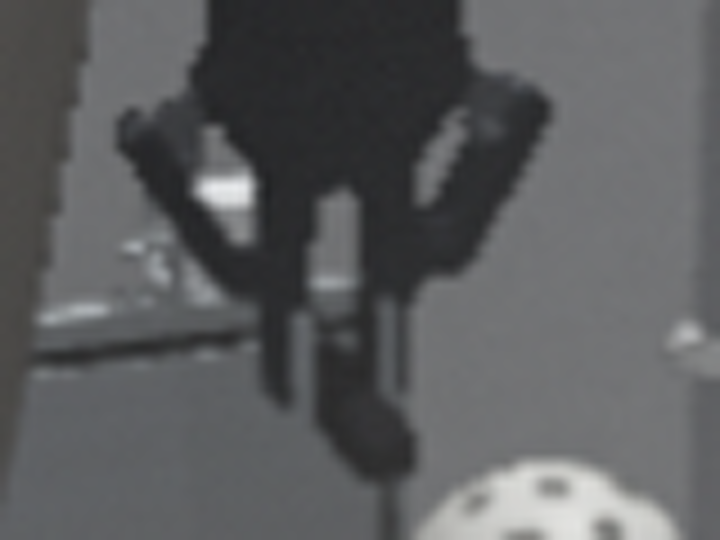

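View pics/t12.png

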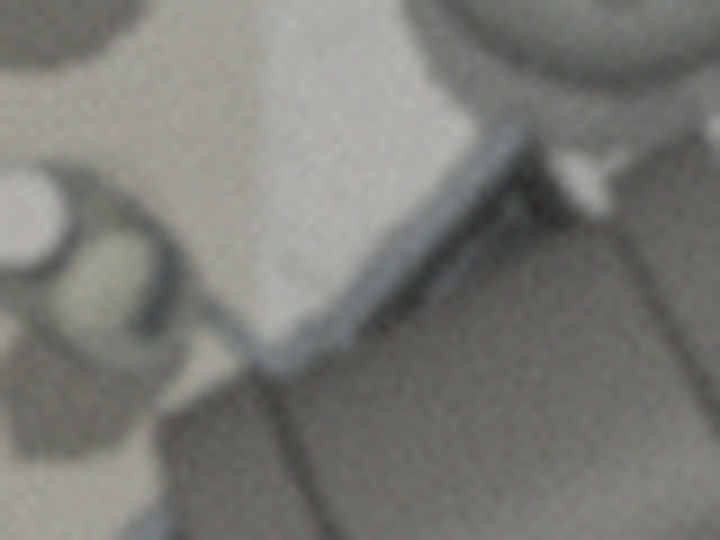

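Run:
```python
import numpy as np
f=lambda t:(.624-.141*np.cos(t)+.0085*np.sin(t), .096+.141*np.sin(t)+.0085*np.cos(t))
a0,z0=.636,.2365
for t in list(np.arange(1.52,-.13,-.08)):
    a,z=f(t); d=(a-a0)*1000; print(round(t,2),[round(d*.6547),round(d*.7559),round((z-z0)*1000)])
```

```text
1.52 [-7, -8, 1]
1.44 [-14, -17, 0]
1.36 [-22, -25, -1]
1.28 [-29, -33, -3]
1.2 [-36, -42, -6]
1.12 [-43, -50, -10]
1.04 [-50, -57, -15]
0.96 [-56, -65, -20]
0.88 [-62, -72, -26]
0.8 [-68, -79, -33]
0.72 [-74, -85, -41]
0.64 [-79, -91, -49]
0.56 [-83, -96, -58]
0.48 [-87, -101, -68]
0.4 [-91, -105, -78]
0.32 [-94, -108, -88]
0.24 [-96, -111, -99]
0.16 [-98, -113, -110]
0.08 [-99, -115, -121]
-0.0 [-100, -116, -132]
-0.08 [-100, -116, -143]
```

Request:
arm_command:
  deltas:
    - {"dp": [-4,-4,0],"turn": 0}
    - {"dp": [-9,-10,0],"turn": 0}
    - {"dp": [-14,-17,0],"turn": 0}
    - {"dp": [-22,-25,-1],"turn": 0}
    - {"dp": [-29,-33,-3],"turn": 0}
    - {"dp": [-36,-42,-6],"turn": 0}
    - {"dp": [-43,-50,-10],"turn": 0}
    - {"dp": [-50,-57,-15],"turn": 0}
    - {"dp": [-56,-65,-20],"turn": 0}
    - {"dp": [-56,-65,-20],"turn": 0}

```text
time: 20.7
position: [0.509, 0.0927, 0.1782]
tool_rot: [3.14, 0.001, -0.715]
force: [0.4, -1.0, -1.1]
finger_gap: 0.0174
```

Run:
```python
from plant import r
from hk import *
np.set_printoptions(precision=4,suppress=True)
s=r.read_state(); print(hookpt(s["position"],s["tool_rot"][2],154.5,14.5))
c=r.camera("scene"); np.savez("s13.npz",**c); save(c,"pics/s13.png",(180,300,110,210),6)
c=r.camera("top"); np.savez("t13.npz",**c); save(c,"pics/t13.png",(150,250,110,210),6)
```

```text
[0.5928 0.2113 0.2156]
```

View pics/s13.png

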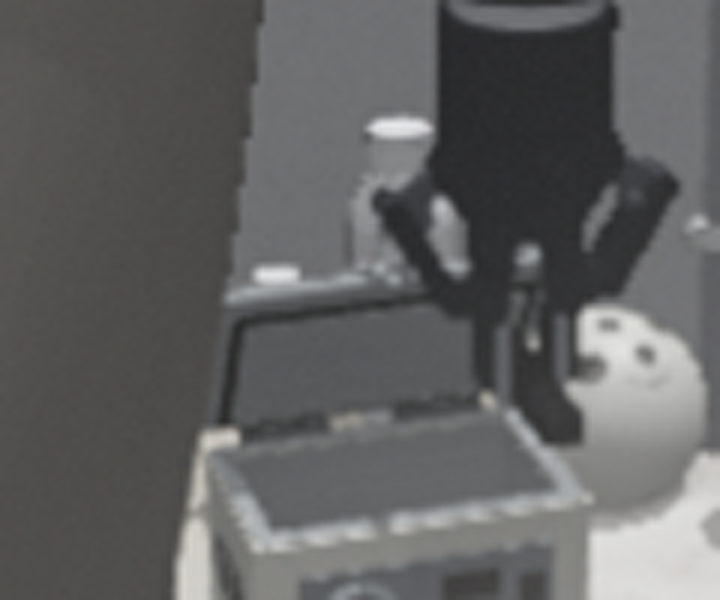

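View pics/t13.png

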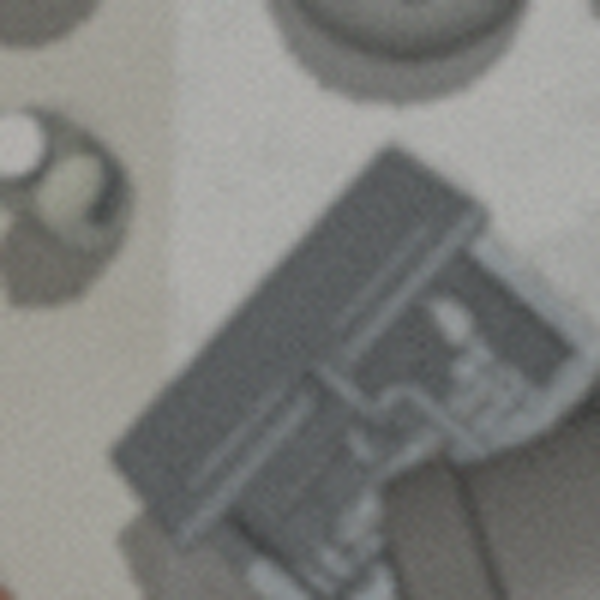

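Request:
arm_command:
  deltas:
    - {"dp": [-3,-4,-3],"turn": 0}
    - {"dp": [-8,-9,-8],"turn": 0}
    - {"dp": [-12,-14,-13],"turn": 0}
    - {"dp": [-18,-20,-21],"turn": 0}
    - {"dp": [-23,-26,-29],"turn": 0}
    - {"dp": [-27,-31,-38],"turn": 0}
    - {"dp": [-31,-36,-48],"turn": 0}
    - {"dp": [-35,-40,-58],"turn": 0}
    - {"dp": [-38,-43,-68],"turn": 0}
    - {"dp": [-40,-46,-79],"turn": 0}
    - {"dp": [-42,-48,-88],"turn": 0}
    - {"dp": [-43,-50,-96],"turn": 0}
    - {"dp": [-44,-51,-103],"turn": 0}
    - {"dp": [-44,-51,-109],"turn": 0}
    - {"dp": [-44,-51,-114],"turn": 0}
    - {"dp": [-44,-51,-114],"turn": 0}

```text
time: 22.4
position: [0.4658, 0.0432, 0.0644]
tool_rot: [3.141, 0.001, -0.714]
force: [-1.0, 0.3, -0.9]
finger_gap: 0.0177
```

```bash
cat > lid.py <<'E'
from plant import r
from hk import *
import sys
np.set_printoptions(precision=4,suppress=True)
k=sys.argv[1]
s=r.read_state(); q=hookpt(s["position"],s["tool_rot"][2],154.5,14.5); n=np.array([.6547,.7559]);d=np.array([-.7559,.6547])
print("crook",q,"a,b",q[:2]@n,q[:2]@d,"eye shut a .483 b -.309 z .1045", s["force"])
c=r.camera("scene"); np.savez(f"s{k}.npz",**c); save(c,f"pics/s{k}.png",(180,300,110,210),6)
c=r.camera("top"); np.savez(f"t{k}.npz",**c); save(c,f"pics/t{k}.png",(150,270,110,220),5)
uv,P,z=cloud(c,145,250,115,215); P=P[z>0]; a=P[:,:2]@n; b=P[:,:2]@d; h=P[:,2]
m=(a>.5)&(a<.63)&(abs(b+.309)<.08)&(h>.08)&(h<.2)
# lid top plane fit
for _ in range(3):
    A=np.c_[a[m],np.ones(m.sum())]; co,*_r=np.linalg.lstsq(A,h[m],rcond=None); res=abs(h-co[0]*a-co[1]); m&=res<.01
print("lid angle",-np.arctan(co[0]),m.sum(),co[0]*.5+co[1],co[0]*.62+co[1])
E
python3 lid.py 14
```

```text
crook [0.5495 0.1619 0.1018] a,b 0.4821365531309006 -0.3093183227581285 eye shut a .483 b -.309 z .1045 [-0.9538  0.3015 -0.8979]
lid angle 0.06003517809882381 3341 0.11873017864458388 0.1115172895705288
```

View pics/s14.png

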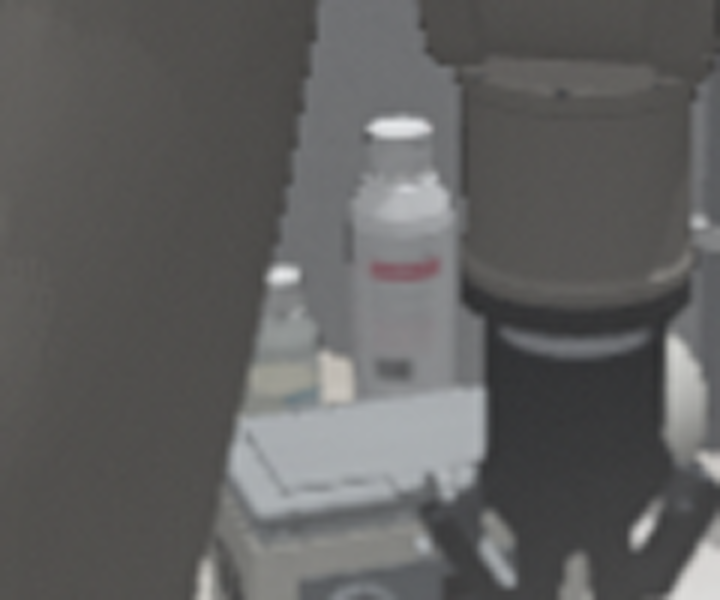

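View pics/t14.png

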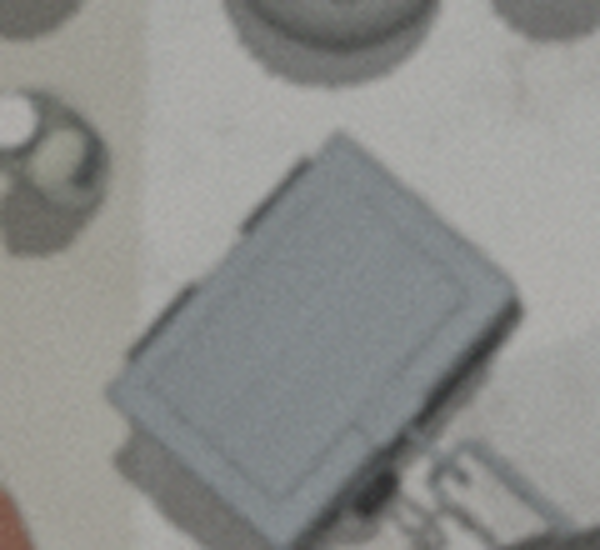

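Request:
arm_command:
  deltas:
    - {"dp": [0,0,-3],"turn": 0}
    - {"dp": [0,0,-6],"turn": 0}
    - {"dp": [0,0,-9],"turn": 0}
    - {"dp": [0,0,-12],"turn": 0}
    - {"dp": [0,0,-12],"turn": 0}

```text
time: 23.0
position: [0.4662, 0.0432, 0.0528]
tool_rot: [-3.141, 0.0, -0.714]
force: [-0.4, -0.6, 2.9]
finger_gap: 0.0176
```

```bash
python3 lid.py 15
```

```text
crook [0.5499 0.1619 0.0902] a,b 0.4824086620875251 -0.30962518240915116 eye shut a .483 b -.309 z .1045 [-0.4394 -0.6453  2.9218]
lid angle 0.007928847161796303 3364 0.11181087543098026 0.1108593938326713
```

View pics/t15.png

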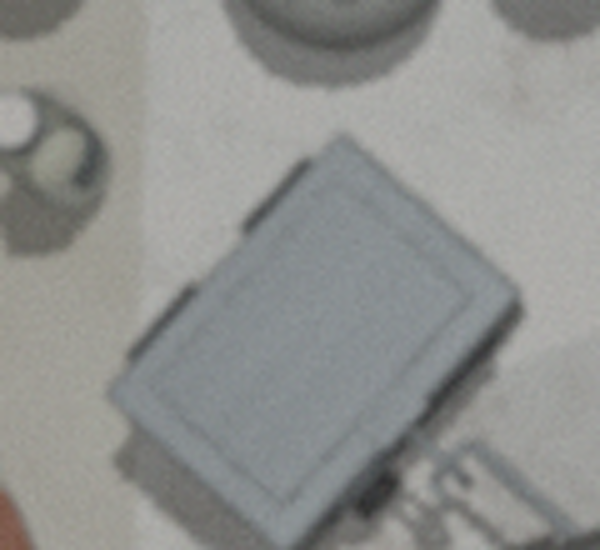

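Request:
arm_command:
  deltas:
    - {"dp": [0,0,-2],"turn": 0}
    - {"dp": [0,0,-2],"turn": 0}
    - {"dp": [0,0,4],"turn": 0}
    - {"dp": [0,0,9],"turn": 0}
    - {"dp": [0,0,13],"turn": 0}
    - {"dp": [0,0,13],"turn": 0}

```text
time: 23.7
position: [0.4663, 0.0431, 0.0666]
tool_rot: [-3.141, -0.001, -0.714]
force: [-0.8, -0.2, -1.2]
finger_gap: 0.0176
```

```bash
python3 lid.py 16
```

```text
crook [0.55   0.1618 0.104 ] a,b 0.48236208648365997 -0.30982935074380813 eye shut a .483 b -.309 z .1045 [-0.7756 -0.1919 -1.2426]
lid angle 0.006375097867609931 3365 0.11179865004798815 0.11103362793986982
```

View pics/s16.png

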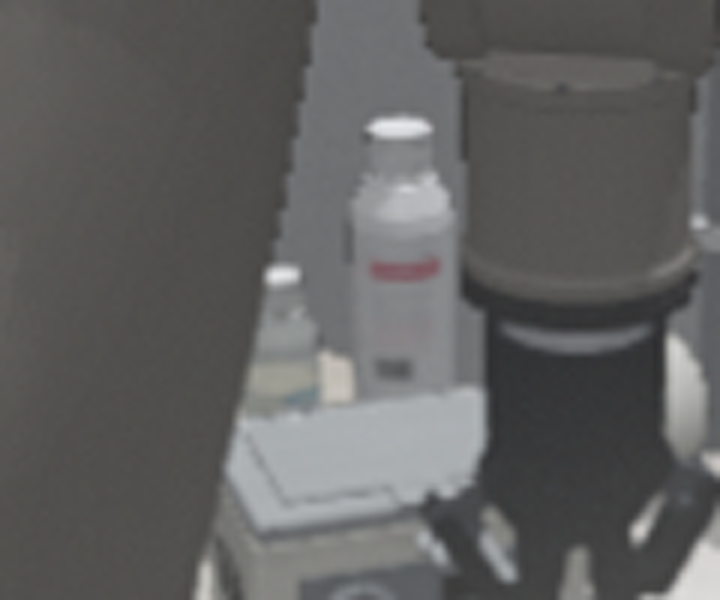

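View pics/t16.png

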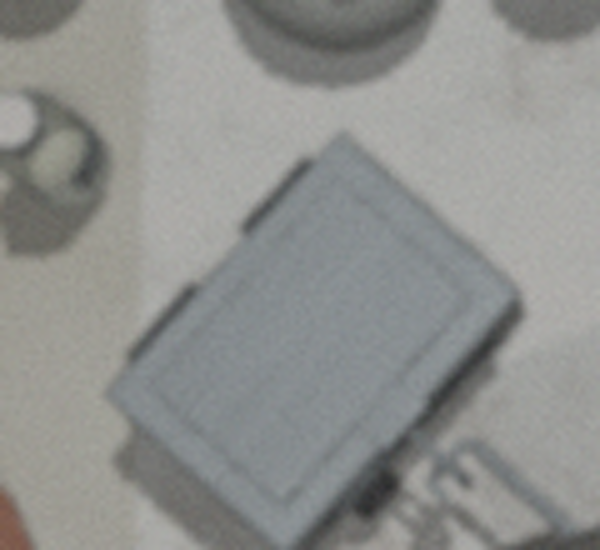

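Request:
arm_command:
  deltas:
    - {"dp": [8,-7,0],"turn": 0}
    - {"dp": [16,-14,0],"turn": 0}
    - {"dp": [24,-21,0],"turn": 0}
    - {"dp": [32,-28,0],"turn": 0}
    - {"dp": [39,-34,0],"turn": 0}
    - {"dp": [39,-34,0],"turn": 0}

```text
time: 24.4
position: [0.506, 0.0079, 0.0658]
tool_rot: [3.142, -0.0, -0.716]
force: [0.6, 0.7, -0.3]
finger_gap: 0.0177
```

```bash
python3 lid.py 17
```

```text
crook [0.5899 0.1265 0.1032] a,b 0.4818011531847489 -0.363067892669183 eye shut a .483 b -.309 z .1045 [ 0.5522  0.6929 -0.2615]
lid angle 0.006191757994761912 3357 0.11180220995234873 0.11105918949767989
```

View pics/t17.png

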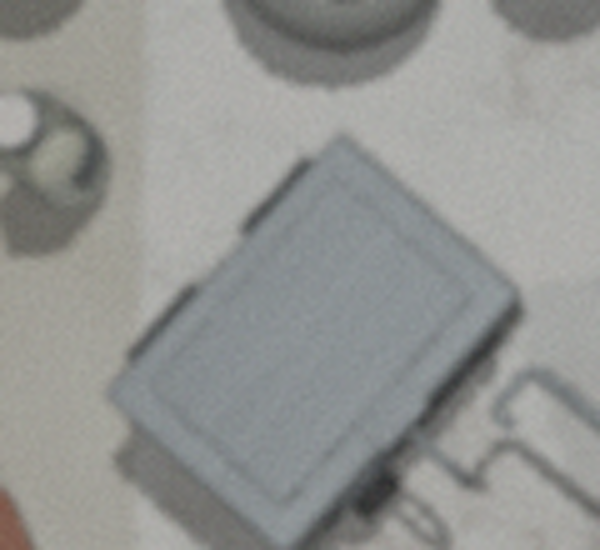

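Request:
arm_command:
  deltas:
    - {"dp": [-5,-5,25],"turn": 0}
    - {"dp": [-10,-8,55],"turn": 0}
    - {"dp": [-20,-9,80],"turn": 0}
    - {"dp": [-35,-9,80],"turn": 8}
    - {"dp": [-45,-9,80],"turn": 16}
    - {"dp": [-55,-9,80],"turn": 24}
    - {"dp": [-55,-9,80],"turn": 32}
    - {"dp": [-55,-9,60],"turn": 40}
    - {"dp": [-55,-9,25],"turn": 41}
    - {"dp": [-55,-9,-10],"turn": 41}
    - {"dp": [-55,-9,-45],"turn": 41}
    - {"dp": [-55,-9,-70],"turn": 41}
    - {"dp": [-55,-9,-85],"turn": 41}
    - {"dp": [-55,-9,-90],"turn": 41}
    - {"dp": [-55,-9,-90],"turn": 41}

```text
time: 26.0
position: [0.4496, 0.0005, -0.0242]
tool_rot: [-3.141, 0.001, 0.002]
force: [0.1, -0.9, -0.0]
finger_gap: 0.0182
```

Run:
```python
from plant import r
from h import *
c=r.camera("scene"); save(c,"pics/s18.png",(150,350,140,290),3.9)
```

```text
(no output)
```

View pics/s18.png

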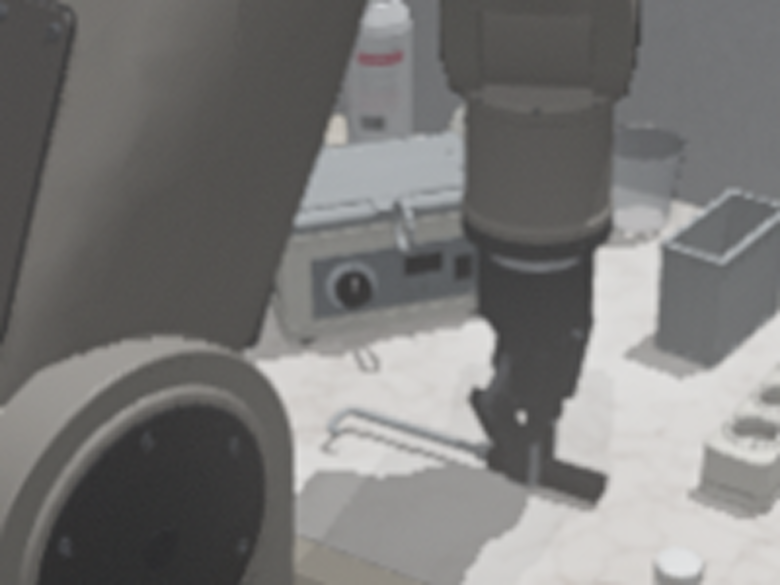

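Hook is about 5 mm above the worktop, crook at (335,430) and the handle at (560,480); lower and release.

Request:
arm_command:
  deltas:
    - {"dp": [0,0,-2],"turn": 0}
    - {"dp": [0,0,-4],"turn": 0}
    - {"dp": [0,0,-5],"turn": 0}
    - {"dp": [0,0,-5],"turn": 0}
  newtons: 30

```text
time: 26.45
position: [0.4504, 0.0001, -0.0288]
tool_rot: [3.142, -0.001, 0.001]
force: [-0.4, -0.6, 1.1]
finger_gap: 0.0174
```

Request:
arm_command:
  deltas:
    - {"dp": [0,0,0],"turn": 0}
    - {"dp": [0,0,0],"turn": 0}
    - {"dp": [0,0,0],"turn": 0}
    - {"dp": [0,0,0],"turn": 0}
    - {"dp": [0,0,0],"turn": 0}
    - {"dp": [0,0,0],"turn": 0}
    - {"dp": [0,0,25],"turn": 0}
    - {"dp": [0,0,60],"turn": 0}
    - {"dp": [0,0,105],"turn": 0}
    - {"dp": [0,0,150],"turn": 0}
    - {"dp": [0,-40,190],"turn": 0}
    - {"dp": [0,-80,220],"turn": 0}
    - {"dp": [0,-120,220],"turn": 0}
    - {"dp": [0,-160,220],"turn": 0}
    - {"dp": [0,-200,220],"turn": 0}
    - {"dp": [0,-200,220],"turn": 0}
  grip: 0

```text
time: 28.05
position: [0.4491, -0.2049, 0.1909]
tool_rot: [3.141, 0.0, -0.005]
force: [0.8, 0.9, -0.1]
finger_gap: 0.0853
```

```bash
python3 lid.py 19
python3 - <<'E'
from plant import r
from h import *
c=r.camera("scene"); save(c,"pics/s20.png",None,1.4)
c=r.camera("top"); save(c,"pics/t20.png",(130,430,80,310),2.6)
E
```

```text
crook [ 0.4353 -0.0604  0.2283] a,b 0.23938163310439017 -0.3685791565959104 eye shut a .483 b -.309 z .1045 [ 0.8063  0.8885 -0.0892]
lid angle 0.005617132511789543 3369 0.11180394482076023 0.11112988182994549
```

View pics/s20.png

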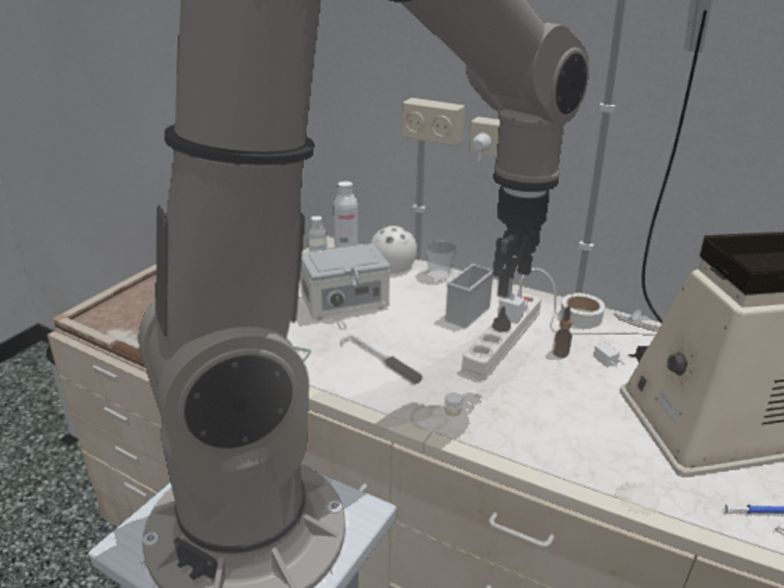

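View pics/t20.png

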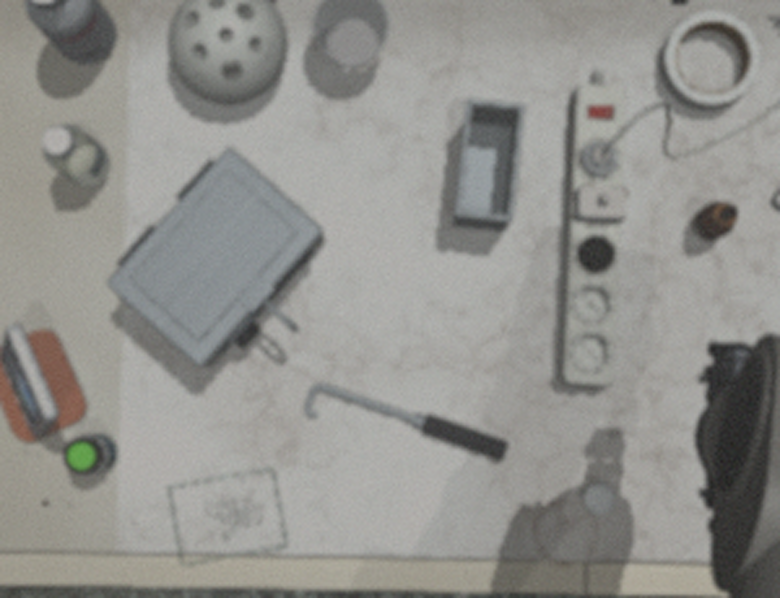

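Run:
```python
from plant import r
from h import *
np.set_printoptions(precision=4,suppress=True)
c=r.camera("top")
for u,v in [(310,402),(320,385),(350,395),(390,408),(440,428),(465,438),(490,448)]:
    print(depth(c,[(130+u/2.6,80+v/2.6)])[0], "tbl",depth(c,[(130+u/2.6,80+v/2.6+12)])[0][2])
r.finish_job()
```

```text
[0.4701 0.1401 0.0109] tbl -0.004043884168566381
[0.4868 0.1304 0.0145] tbl 0.0001869416460977824
[0.4776 0.1012 0.0074] tbl -0.00401738097776172
[0.4655 0.0618 0.0122] tbl 0.005840002585187687
[0.4469 0.013  0.016 ] tbl 0.0045088641007486885
[ 0.4376 -0.0114  0.0157] tbl -0.004771948578618179
[ 0.4284 -0.0354  0.02  ] tbl 0.0012260067641758354
the job is handed in; nothing more can be done
```

I shut the steriliser lid with the hook, left the hook lying on the worktop, and handed the job in at about 28 s of the 72 s allowed. `finish_job()` gave no verdict.

**What I did**
- I lifted the hook out of the caddy by its rod, laid it flat on the worktop and let go.
- I took it again by the black handle, put the crook through the ring and swung the lid down in small steps.
- I unhooked sideways and laid the hook on the free worktop in front of the steriliser.

**Last checks**
- **Lid:** it reads about 0.006 rad from shut, from depth readings across its top.
- **Hook:** depth readings along its length are level to within noise (7–20 mm). It lies clear of the steriliser and caddy, with the crook well over 30 mm from the ring.
- **Bystanders:** in the last views the caddy is upright, and the bottles and jars I could see stand where they were.

**What failed or disagreed**
- **First rod grasp:** the first close missed the rod. The fingertips sit about 31 mm higher than the reported tool point. I confirmed that by touching the worktop lightly (51 N up), then allowed for it.
- **Final hook angle:** the hook ended about 20 degrees from the direction I had laid it. I did not look into why; I had moved the gripper aside before seeing it.
- **Judged values:** contact forces on the hook, lid speed and peak forces could not be read directly. I saw no unexpected force on the tool beyond that touch.

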